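Load the centrifuge rotor and close the lid off its folding stay

TASK

Lift the centrifuge lid by its bar handle until the folding stay at its side snaps past straight and holds the lid up, then put the loose three-hole rotor fully down on the three drive studs. With the rotor in, push the stay's elbow well back to unlock it and lower the lid gently, without letting it fall, until it is fully shut; leave the tip box, sharps tub, wash bottle and beaker standing where they are.

Things in the scene. Friction and masses are not known exactly. Their poses are not given: they have to be found in the camera images.
- machine (a point): Small bench centrifuge: open white box 190 (x) x 220 (y) x 115 mm high, 12 mm walls, fixed to the table; this point is the centre of its underside. Its front (small grey control panel sticking out 10 mm) faces its own -x, the lid is hinged along the rear (+x) rim, the folding stay (two steel links of 87 mm, from box wall to lid edge) is outside its +y wall.
- lid_hinge (a point): Middle of the lid's hinge axis, at the rear rim: 95 mm towards the machine's +x and 118 mm above its underside. Axes turn with the lid; y is the hinge axis. The lid is a plate 192 x 220 x 12 mm, grey with a clear window, 0.5 kg.
- lid (a joint): Lid angle: 0 shut, grows as raised; the straight stay stops it at 1.38 rad, and it stands at about 1.37 on the locked stay. The hinge is stiff (0.2 N m of friction): with the stay unlocked the lid still stays where it is while steeper than about 1.2 rad; lower, it falls unless held.
- lid_bar (a point): Middle of the lid's straight handle bar: round, 12 mm thick, 130 mm long along the hinge direction between two end posts, axis 40 mm above the lid's outer face. In the frame of lid_hinge it is at (-180, 0, 52) mm, so it swings on an arc of 187 mm radius; shut it is 170 mm above the table, raised 305 mm. Axes turn with the lid; y along the bar.
- stay (a joint): Elbow angle of the folding stay: 0 folded (lid shut), 2.56 links straight, 2.72 locked (past straight, on its stop). A light spring (about 1 N at the elbow) carries it to the stop once the lid is all the way up and the elbow is free. To unlock, push the elbow towards the machine's +x (and a little down); below about 2.1 it stays unlocked when let go, nearer to straight it may spring back.
- elbow (a point): Middle of the push grip on the stay's elbow: black, round, 20 mm thick, 50 mm long along the machine's y, on a 14 mm pin, sticking out from the stay; 172 mm from the machine's middle towards +y. Lid shut: about 114 mm above the table. Locked: about 150 mm above the table, 30 mm from the machine's middle towards its +x, free space around it.
- studs (a point): Centre of the drive plate's flat top inside the box, 37 mm above the table, 10 mm in front (-x) of the machine's middle; z up. Three upright studs stand on it, 12 mm thick, 25 mm high with tapered tips, 40 mm from the centre at 0, 120 and 240 degrees from this point's x axis. The plate's own angle varies; it turns only when forced (0.4 N m).
- rotor: Loose aluminium disc 124 mm across, 10 mm thick, 0.25 to 0.5 kg; black round upright hub in the middle, 34 mm thick from 22 to 62 mm above the disc's underside (top at 65 mm). Three through holes 16 mm across, 40 mm from the centre at 0, 120 and 240 degrees from its x axis; no other openings. Origin: centre of underside, z up. Seated, its underside lies on the drive plate.
- tip_box: Bystander: yellow box of pipette tips with a clear cover, 85 x 110 x 62 mm. Origin: centre of underside.
- sharps_tub: Bystander: yellow round sharps tub with a red cap, 120 mm across, 113 mm high. Origin: centre of underside.
- wash_bottle: Bystander: pale wash bottle, 68 mm across, 165 mm high with its thin spout. Origin: centre of underside.
- beaker: Bystander: glass beaker, 68 mm across, 85 mm high. Origin: centre of underside.

How it is judged:
By the outcome, as a careful person would: the job done as asked, in the order asked, and still so for the second after the job is handed in, with the robot touching nothing.
It also fails if it takes over 72 s, if anything falls off the work surface, if the arm or the gripper's body presses on something with over 40 N, if the wrist force passes 120 N, or if a joint passes its speed limit or range.

ROBOT

A 6-joint arm with a two-finger parallel gripper is mounted at the origin on the work surface. World frame = base frame: x ahead of the robot, y to its left, z up, the work surface at z = 0. Lengths are in m, angles in rad, forces in N, time in s.
With the tool pointing down it reaches from about 0.375 to 0.9 m from the base axis. Payload 3.1 kg.
Tool frame: the origin (TCP) lies at the very end of the fingers, on their centre line; the grasp point (between the pads) lies robot.grasp_offset behind it (robot.grasp_offset is the distance from the TCP to the grasp point, in m); z points along the fingers, y is the direction in which the jaws open and shut (so a half turn about z gives the same grasp; the last joint's range is limited). The gripper opens to 87 mm and grips with 3 to 60 N. Pads are 19 mm wide; open, the fingers measure 117 mm over their backs; the gripper's body (75 mm by 190 mm) begins 51 mm behind the grasp point.
Start: joints at [1.038, 0.527, 1.433, -0, 1.181, -0.178], TCP at [0.216, 0.586, 0.223] pointing down, gripper open.
Joint ranges: [-3.08, 3.08], [-0.75, 2.2], [0.22, 2.44], [-1.43, 4.57], [0, 2.65], [-2.85, 2.85]. Speed limits (rad/s): [2.79, 2.79, 3.14, 3.14, 3.14, 3.14].

INTERFACE

Orientations are given as a unit quaternion [x, y, z, w].
In Python, from rig import robot gives the robot as it stands.
- The arm moves only by the tool drive_tool, never from a script. Its argument "targets" is one flat list of numbers, 6 for each row, row after row: the shift along the tool's x, y, z in cm, then the turn, a rotation vector about the tool's x, y, z in degrees. A call has 1 to 12 rows; each row is the pose to reach, as a shift and turn from the pose commanded when the call began, along the tool's axes at that moment; what a row does not reach only later rows make up. A row lasts 1/12 s, in which the tool goes at most 41.7 mm and 7.16 degrees, less where a joint would pass 70% of its speed; a pose out of reach is approached as far as the arm can. A call with a gripper value outside its range is refused whole. "grip" is the gripper command: -1 is fully open, 1 is shut, values between are in proportion, set as the call begins (left out, the last holds). The fingers move at their own pace and stop on an object; "squeeze" is the grip in N (left out, the last holds). Time passes only in rows, so rows that repeat a pose let the fingers close. It gives the time, the measured TCP pose, the force and the opening at its end, in the units of the state.
- robot.get_obs(): the state, without advancing time (a new reading comes with each control period).
- robot.camera(name): name is "scene" or "top" or "wrist"; returns (picture, depth): 480x640x3 uint8, red, green, blue; 480x640 float32, m along the optical axis (not along the pixel's ray), 0 where there is no reading.
- robot.calibration(name): a dict with "mtx" (3x3 intrinsics, pixels), "R" (3x3) and "t" (3): a world point X has camera coordinates R X + t; the wrist camera has in their place "hand_eye" (4x4, takes a point from camera to tool coordinates, whose origin is the TCP and whose axes are the flange's). Camera axes: x right, y down, z forward; pixel columns grow to the right and rows downward; lengths in m; the calibration is good to about 2 mm. The wrist camera is an equidistant fisheye: a pixel r from the principal point sees the ray r / f radians off the axis. A picture is of the moment at which its call begins: read the wrist's pose just before it. calibration takes no time and is no camera call.
- robot.hand_in(): hands the job in, once; it reports no verdict.
The state is a dict: "time": time; "q": joint angles; "joint_velocities": joint speeds; "joint_torque": joint torques, N m; "position": TCP position; "tool_rot": TCP orientation; "ft_force": force on the tool from outside, world axes, zero at the start; "moment": the same for the moment, N m; "grip_width": finger opening in m.
Only numpy, scipy, OpenCV 4.12 (cv2) and the standard library are available. Lean on these libraries where they do the work, as an engineer would, in place of code of your own. Each camera call takes 0.05 s, during which the arm holds its last target.

## Working session

There is one attempt and no reset: what is moved stays moved. The work goes in short steps, Python scripts to look and compute and a tool call to move; the robot and the scene stay as the last step left them, time stands still between calls to the robot, and variables do not carry over. Pictures are saved under pics/ and viewed, and the job is handed in when it is done.

Besides the shell and the picture viewer there is one more tool, called after "Emit:" as name(argument=value, ...) on one line, values as JSON. drive_tool: Moves the arm, as the interface text tells. Its arguments: {"type":"object","properties":{"targets":{"type":"array","items":{"type":"number"}},"grip":{"type":"number"},"squeeze":{"type":"number"}},"required":["targets"]}

```bash
ls; mkdir -p pics
python3 - <<'E'
from rig import robot
import cv2,numpy as np
np.set_printoptions(precision=4,suppress=True)
o=robot.get_obs();print(o,robot.grasp_offset)
for n in ["scene","top","wrist"]:
    p,d=robot.camera(n);cv2.imwrite(f"pics/{n}0.png",p[:,:,::-1]);np.save(f"pics/{n}0.npy",d)
    print(n,robot.calibration(n), (d>0).mean())
E
```

```text
pics
{'time': 0.0, 'q': array([ 1.0385,  0.5285,  1.4339,  0.    ,  1.1814, -0.1785]), 'joint_velocities': array([-0.0032, -0.0002,  0.0003,  0.0004, -0.0003, -0.0013]), 'joint_torque': array([ -0.0003, -44.0043, -17.6586,   0.0632,   0.0583,  -0.0002]), 'position': array([0.2161, 0.5857, 0.2216]), 'tool_rot': array([ 0.176 ,  0.9844, -0.001 , -0.0004]), 'ft_force': array([0.0096, 0.2672, 0.5713]), 'moment': array([0.0123, 0.0139, 0.0018]), 'grip_width': 0.08698317462546254} 0.0187
scene {'mtx': array([[550.6853,   0.    , 325.0963],
       [  0.    , 550.6853, 238.6479],
       [  0.    ,   0.    ,   1.    ]]), 'R': array([[ 0.7157,  0.6984, -0.0023],
       [ 0.5687, -0.5847, -0.5785],
       [-0.4053,  0.4127, -0.8157]]), 't': array([-0.3973, -0.203 ,  1.7432])} 0.9959342447916667
top {'mtx': array([[543.7496,   0.    , 314.5122],
       [  0.    , 543.7496, 237.7972],
       [  0.    ,   0.    ,   1.    ]]), 'R': array([[ 0.0107, -0.9997,  0.0238],
       [-0.9974, -0.0124, -0.0707],
       [ 0.0709, -0.0229, -0.9972]]), 't': array([0.0075, 0.5318, 1.5324])} 0.9959993489583333
wrist {'mtx': array([[371.6483,   0.    , 318.5363],
       [  0.    , 371.6483, 243.0335],
       [  0.    ,   0.    ,   1.    ]]), 'hand_eye': array([[-0.0003, -0.9544, -0.2986,  0.0831],
       [ 1.    , -0.0001, -0.0006,  0.0002],
       [ 0.0005, -0.2986,  0.9544, -0.1613],
       [ 0.    ,  0.    ,  0.    ,  1.    ]])} 0.9961263020833333
```

View pics/scene0.png

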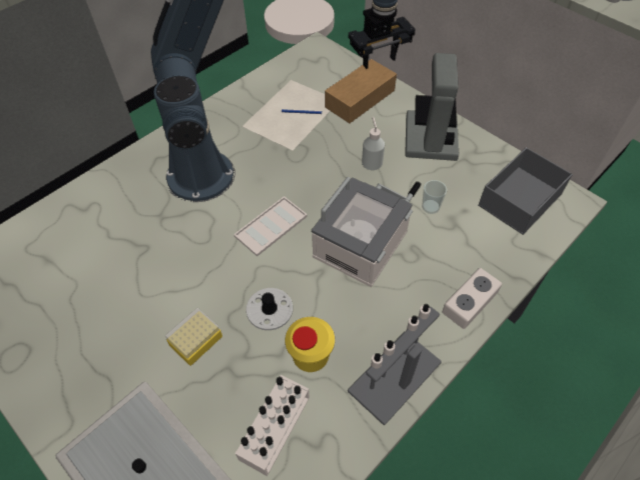

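View pics/top0.png

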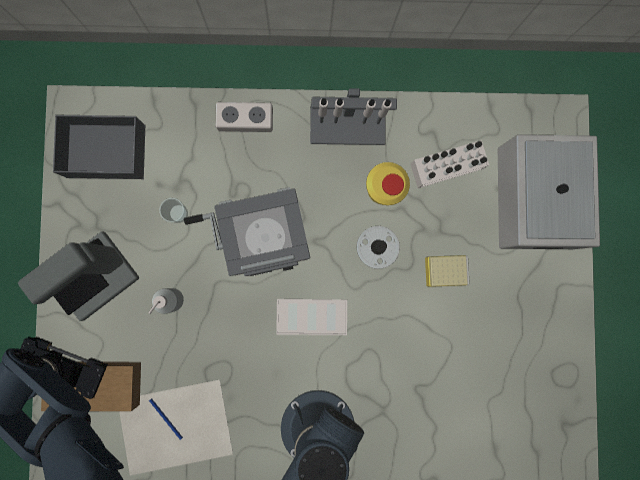

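View pics/wrist0.png

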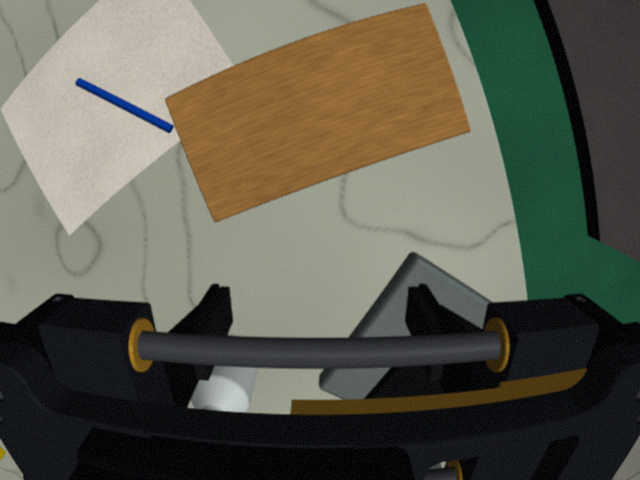

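Scene view: the machine is at about (362,225), with bar and panel facing the robot. The rotor is at (270,307), the tub at (310,342), the tip box at (193,337), the bottle at (373,150), the beaker at (433,197) and the elbow grip at (414,190). Next I'll measure these.

```bash
cat > h.py <<'E'
import numpy as np,cv2
from scipy.spatial.transform import Rotation as Rt
np.set_printoptions(precision=4,suppress=True)
from rig import robot
def cloud(name,d,pose=None):
    c=robot.calibration(name);K=c["mtx"]
    v,u=np.mgrid[0:480,0:640].astype(float)
    if name!="wrist":
        X=np.stack([(u-K[0,2])/K[0,0]*d,(v-K[1,2])/K[1,1]*d,d],-1)
        return (X-c["t"])@c["R"]      # R^T (X-t)
    x=(u-K[0,2])/K[0,0];y=(v-K[1,2])/K[1,1];r=np.hypot(x,y)+1e-9
    X=np.stack([np.tan(r)*x/r*d,np.tan(r)*y/r*d,d],-1)
    H=c["hand_eye"];X=X@H[:3,:3].T+H[:3,3]
    return X@Rt.from_quat(pose[1]).as_matrix().T+pose[0]
def ray_plane(name,uv,z,pose=None):
    c=robot.calibration(name);K=c["mtx"];uv=np.atleast_2d(np.asarray(uv,float))
    x=(uv[:,0]-K[0,2])/K[0,0];y=(uv[:,1]-K[1,2])/K[1,1]
    if name!="wrist":
        D=np.stack([x,y,np.ones_like(x)],-1)@c["R"];C=-c["R"].T@c["t"]
    else:
        r=np.hypot(x,y)+1e-9
        D=np.stack([np.sin(r)*x/r,np.sin(r)*y/r,np.cos(r)],-1)
        H=c["hand_eye"];R=Rt.from_quat(pose[1]).as_matrix()
        D=D@H[:3,:3].T@R.T;C=R@H[:3,3]+pose[0]
    s=(z-C[2])/D[:,2];return C+s[:,None]*D
def pose():
    o=robot.get_obs();return o["position"],o["tool_rot"]
def snap(name,tag):
    p=pose();im,d=robot.camera(name);cv2.imwrite(f"pics/{tag}.png",im[:,:,::-1]);np.savez(f"pics/{tag}.npz",im=im,d=d,p=p[0],q=p[1]);return im,d,p
def load(tag):
    f=np.load(f"pics/{tag}.npz");return f["im"],f["d"],(f["p"],f["q"])
def rel(Rg,pg):
    "goal in tool frame now: cm, deg rotvec"
    o=robot.get_obs();R=Rt.from_quat(o["tool_rot"]).as_matrix()
    return R.T@(np.asarray(pg)-o["position"])*100, np.degrees(Rt.from_matrix(R.T@Rg).as_rotvec())
E
python3 - <<'E'
from h import *
im=cv2.imread("pics/top0.png");d=np.load("pics/top0.npy");P=cloud("top",d)
print("table z",np.median(P[350:380,380:420,2]),np.median(P[120:150,170:200,2]))
for n,(u0,u1,v0,v1) in dict(mach=(185,315,180,285),rot=(350,405,220,275),tub=(360,415,155,210),tip=(420,475,250,292),bot=(140,190,280,320),beak=(155,192,192,228)).items():
    Q=P[v0:v1,u0:u1].reshape(-1,3);Q=Q[Q[:,2]>0.02]
    print(n,len(Q),Q.min(0),Q.max(0),np.median(Q,0))
Q=P[180:285,185:315].reshape(-1,3)
# lid
L=Q[(Q[:,2]>0.105)&(Q[:,2]<0.14)]
print(np.percentile(L[:,2],[5,50,95]))
r=cv2.minAreaRect((L[:,:2]*1000).astype(np.float32));print("lid",r)
B=Q[(Q[:,2]>0.158)];print("bar",len(B),B.mean(0),cv2.minAreaRect((B[:,:2]*1000).astype(np.float32)))
cv2.imwrite("pics/c1.png",cv2.resize(im[175:290,150:320],None,fx=4.5,fy=4.5,interpolation=cv2.INTER_CUBIC))
cv2.imwrite("pics/c2.png",cv2.resize(im[220:275,350:405],None,fx=10,fy=10,interpolation=cv2.INTER_CUBIC))
E
```

```text
table z -0.0003042230921320179 -0.0010218589993528338
mach 6751 [0.4217 0.0302 0.0219] [0.6609 0.38   1.5655] [0.5381 0.1604 0.1276]
rot 160 [ 0.4217 -0.2164  0.0202] [0.5275 0.0492 1.5655] [ 0.5075 -0.1646  0.0632]
tub 1518 [ 0.4217 -0.2716  0.0201] [0.7547 0.0492 1.5655] [ 0.6771 -0.1816  0.1026]
tip 1256 [ 0.3984 -0.4161  0.0207] [0.4869 0.0492 1.5655] [ 0.4431 -0.3556  0.0606]
bot 643 [0.3187 0.0492 0.0203] [0.4217 0.4522 1.5655] [0.3548 0.4068 0.0958]
beak 420 [0.4217 0.0492 0.02  ] [0.6344 0.4406 1.5655] [0.5977 0.4118 0.0741]
[0.1207 0.1276 0.1334]
lid ((534.5201416015625, 197.9431915283203), (200.600341796875, 304.2166442871094), 12.922794342041016)
bar 307 [0.4516 0.1224 0.4097] ((457.01715087890625, 124.2177963256836), (156.87265014648438, 53.85087203979492), 83.72605895996094)
```

View pics/c1.png

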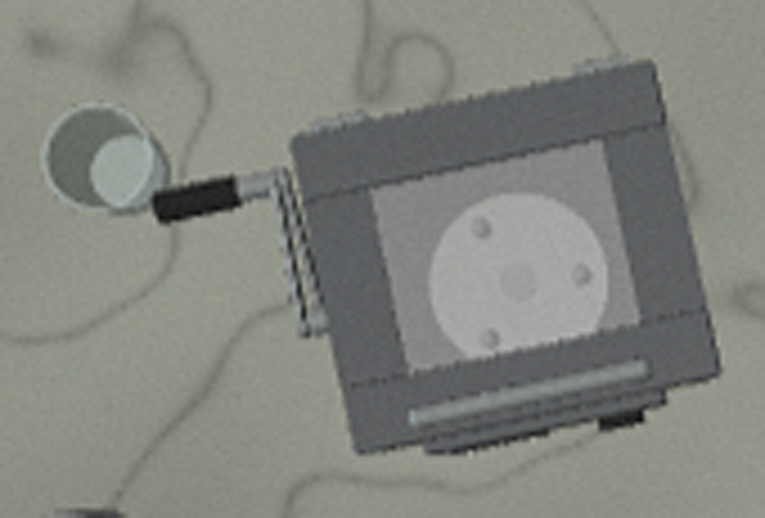

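View pics/c2.png

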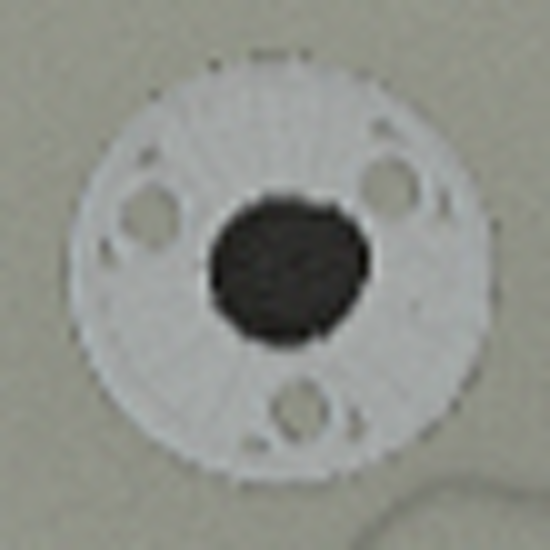

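The top crop shows lid corners at about (292,138), (655,62), (720,375) and (357,453), with the bar from (410,418) to (648,368). Three studs are visible through the window. The elbow grip at (155–240,195) is close to the beaker. The second crop shows the rotor with three clear holes.

Run:
```python
from h import *
im=cv2.imread("pics/top0.png");
f=lambda pts,ox,oy,s:(np.array(pts,float)+.5)/s-.5+[ox,oy]
c=ray_plane("top",f([(292,138),(655,62),(720,375),(357,453)],150,175,4.5),0.130)
print("corners",c,[np.linalg.norm(c[i]-c[(i+1)%4]) for i in range(4)])
ctr=c.mean(0);print("lid ctr",ctr)
e=(c[0]-c[1])+(c[3]-c[2]);print("yaw from y edges",np.degrees(np.arctan2(-e[0],e[1])))
e=(c[0]-c[3])+(c[1]-c[2]);print("yaw from x edges",np.degrees(np.arctan2(e[1],e[0])))
b=ray_plane("top",f([(410,418),(648,368)],150,175,4.5),0.174);e=b[0]-b[1];print("bar",b,b.mean(0),np.linalg.norm(e),np.degrees(np.arctan2(-e[0],e[1])))
# studs via window : tips z=.062
s=ray_plane("top",f([(482,227),(584,275),(491,337)],150,175,4.5),0.062);print("studs",s,s.mean(0))
pl=ray_plane("top",f([(517,281)],150,175,4.5),0.037);print("plate",pl)
s0=s-s.mean(0);print(np.linalg.norm(s0,axis=1),np.degrees(np.arctan2(s0[:,1],s0[:,0])))
el=ray_plane("top",f([(197,200)],150,175,4.5),0.122);print("elbow",el)
# rotor
h=ray_plane("top",f([(150,215),(390,185),(300,409)],350,220,10),0.005);print("holes",h,h.mean(0))
h0=h-h.mean(0);print(np.linalg.norm(h0,axis=1),np.degrees(np.arctan2(h0[:,1],h0[:,0])))
print("disc ctr",ray_plane("top",f([(283,268)],350,220,10),0.01),"hub",ray_plane("top",f([(290,270)],350,220,10),0.05))
```

```text
corners [[0.6068 0.2819 0.13  ]
 [0.655  0.0691 0.13  ]
 [0.4703 0.0285 0.13  ]
 [0.4224 0.2398 0.13  ]] [np.float64(0.21818350551440802), np.float64(0.1891028451877347), np.float64(0.2165845103391058), np.float64(0.189164182697222)]
lid ctr [0.5386 0.1548 0.13  ]
yaw from y edges 12.774781064018917
yaw from x edges 12.626074434720099
bar [[0.4425 0.2044 0.174 ]
 [0.4723 0.0701 0.174 ]] [0.4574 0.1373 0.174 ] 0.13757869721249288 12.539964122652195
studs [[0.562  0.1751 0.062 ]
 [0.5332 0.112  0.062 ]
 [0.4943 0.1684 0.062 ]] [0.5299 0.1518 0.062 ]
plate [[0.5308 0.1548 0.037 ]]
[0.0397 0.04   0.0392] [ 35.9044 -85.2116 155.0097]
elbow [[0.5703 0.3381 0.122 ]]
holes [[ 0.5251 -0.1311  0.005 ]
 [ 0.5346 -0.2005  0.005 ]
 [ 0.4697 -0.1746  0.005 ]] [ 0.5098 -0.1687  0.005 ]
[0.0406 0.0403 0.0405] [  67.8871  -52.0063 -171.6895]
disc ctr [[ 0.51   -0.1689  0.01  ]] hub [[ 0.5072 -0.1652  0.05  ]]
```

```bash
cat >> h.py <<'E'
YAW=np.radians(12.65);M=np.array([0.540,0.1555,0.0])
mx=np.array([np.cos(YAW),np.sin(YAW),0]);my=np.array([-np.sin(YAW),np.cos(YAW),0])
def W(x,y,z): return M+mx*x+my*y+np.array([0,0,z])   # machine coords (m) -> world
def down(h):  # tool z down, tool x heading h deg
    h=np.radians(h);x=np.array([np.cos(h),np.sin(h),0]);z=np.array([0,0,-1.]);return np.stack([x,np.cross(z,x),z],1)
E
python3 - <<'E'
from h import *
print(W(-.085,0,.24),rel(down(102.65),W(-.085,0,.25)))
E
```

```text
[0.4571 0.1369 0.24  ] (array([-38.1446, -33.7713,  -2.7763]), array([-0.0955,  0.0315, 57.0772]))
```

Emit:
drive_tool(targets=[0, 0, -3, 0, 0, 0, -4, -3.5, -3, 0, 0, 6, -38.1, -33.8, -2.8, 0, 0, 57.1, -38.1, -33.8, -2.8, 0, 0, 57.1, -38.1, -33.8, -2.8, 0, 0, 57.1, -38.1, -33.8, -2.8, 0, 0, 57.1, -38.1, -33.8, -2.8, 0, 0, 57.1, -38.1, -33.8, -2.8, 0, 0, 57.1, -38.1, -33.8, -2.8, 0, 0, 57.1, -38.1, -33.8, -2.8, 0, 0, 57.1, -38.1, -33.8, -2.8, 0, 0, 57.1, -38.1, -33.8, -2.8, 0, 0, 57.1], grip=-1)

```text
time: 1.15
position: [0.4331, 0.1803, 0.2508]
tool_rot: [0.625, 0.781, 0.0, -0.0]
ft_force: [0.9, 0.7, 0.2]
grip_width: 0.0871
```

Run:
```python
from h import *
print(robot.get_obs()["q"],rel(down(102.65),W(-.085,0,.25)))
```

```text
[ 0.1555  0.2794  1.7752  0.0001  1.0872 -0.065 ] (array([-4.7581,  1.3882,  0.0747]), array([-0.0054, -0.0067, -0.0218]))
```

Emit:
drive_tool(targets=[-4.8, 1.4, 0, 0, 0, 0, -4.8, 1.4, 0, 0, 0, 0, -4.8, 1.4, 0, 0, 0, 0, -4.8, 1.4, 0, 0, 0, 0])

```text
time: 1.48
position: [0.4564, 0.1384, 0.2504]
tool_rot: [0.626, 0.78, -0.0, -0.001]
ft_force: [-1.4, 0.4, 0.3]
grip_width: 0.0868
```

Run:
```python
from h import *
print(rel(down(102.65),W(-.085,0,.25)))
im,d,p=snap("wrist","w1")
```

```text
(array([-0.1656,  0.035 ,  0.044 ]), array([-0.0812, -0.0589, -0.1235]))
```

View pics/w1.png

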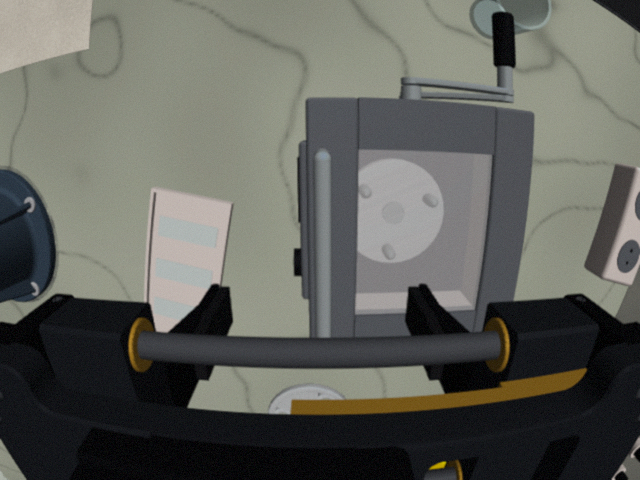

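The wrist view shows the bar running vertically from (322,155) to (323,335), centred between the fingers at about 319. The studs show at (366,191), (430,201) and (389,252), and the elbow grip at (504,40) is next to the beaker.

Run:
```python
from h import *
im,d,p=load("w1")
r=lambda uv,z:ray_plane("wrist",uv,z,p)
def mc(X): D=X-M; return np.stack([D@mx,D@my,X[:,2]],-1)*1000
print("bar",mc(r([(322,160),(323,330)],.170)))
print("lid corners",mc(r([(306,98),(534,113),],.130)))
c=r([(366,189),(431,200),(389,250)],.060);print("studs",mc(c),c)
c0=c-c.mean(0);print(c.mean(0),np.linalg.norm(c0,axis=1),np.degrees(np.arctan2(c0[:,1],c0[:,0])))
print("plate",mc(r([(394,211)],.037)))
print("elbow",mc(r([(503,40)],.114)))
P=cloud("wrist",d,p)
for uv in [(322,200),(330,120),(504,40)]: print(uv,P[uv[1],uv[0]],mc(P[uv[1],uv[0]][None]))
# beaker in top
t=cv2.imread("pics/top0.png");
```

```text
bar [[-83.5969  65.2089 170.    ]
 [-82.7942 -59.4826 170.    ]]
lid corners [[-95.1223 109.2226 130.    ]
 [ 93.8489 109.671  130.    ]]
studs [[-40.5917  28.7874  60.    ]
 [ 25.1901  18.9713  60.    ]
 [-15.1668 -32.9724  60.    ]] [[0.4941 0.1747 0.06  ]
 [0.5604 0.1795 0.06  ]
 [0.5324 0.12   0.06  ]]
[0.529  0.1581 0.06  ] [0.0386 0.0381 0.0382] [154.5264  34.2986 -84.8316]
plate [[-7.4021  2.2702 37.    ]]
elbow [[ 71.8324 172.7639 114.    ]]
(322, 200) [0.4497 0.176  0.1757] [[-83.6545  39.7592 175.6788]]
(330, 120) [0.4443 0.2288 0.1298] [[-77.309   92.4259 129.7968]]
(504, 40) [0.5696 0.337  0.1219] [[ 68.6428 170.5901 121.9078]]
```

Emit:
drive_tool(targets=[-0.1, 0.1, 4, 0, 0, 0, -0.1, 0.1, 7.5, 0, 0, 0, -0.1, 0.1, 9.5, 0, 0, 0, -0.1, 0.1, 9.9, 0, 0, 0, -0.1, 0.1, 9.9, 0, 0, 0])

```text
time: 1.95
position: [0.4562, 0.1391, 0.1507]
tool_rot: [0.624, 0.781, -0.001, -0.002]
ft_force: [-0.8, -0.5, 0.4]
grip_width: 0.0869
```

Emit:
drive_tool(targets=[0, 0, 0, 0, 0, 0, 0, 0, 0, 0, 0, 0, 0, 0, 0, 0, 0, 0, 0, 0, 0, 0, 0, 0, 0, 0, 0, 0, 0, 0, 0, 0, 0, 0, 0, 0], grip=1, squeeze=25)

```text
time: 2.45
position: [0.4585, 0.1376, 0.1524]
tool_rot: [0.625, 0.781, 0.0, 0.0]
ft_force: [-0.5, -0.4, -0.8]
grip_width: 0.055
```

Emit:
drive_tool(targets=[0, 0, 0, 0, 0, 0, 0, 0, 0, 0, 0, 0, 0, 0, 0, 0, 0, 0, 0, 0, 0, 0, 0, 0, 0, 0, 0, 0, 0, 0, 0, 0, 0, 0, 0, 0, 0, 0, 0, 0, 0, 0, 0, 0, 0, 0, 0, 0, 0, 0, 0, 0, 0, 0])

```text
time: 3.2
position: [0.4592, 0.1378, 0.1518]
tool_rot: [0.625, 0.781, 0.001, 0.001]
ft_force: [3.0, 2.3, -2.2]
grip_width: 0.0108
```

Run:
```python
import numpy as np
for a in np.r_[0:1.41:0.05]:
    print(round(a,2),np.round([(-180*np.cos(a)+52*np.sin(a)+180)/10,-(180*np.sin(a)+52*np.cos(a)-52)/10],2))
```

```text
0.0 [ 0. -0.]
0.05 [ 0.28 -0.89]
0.1 [ 0.61 -1.77]
0.15 [ 0.98 -2.63]
0.2 [ 1.39 -3.47]
0.25 [ 1.85 -4.29]
0.3 [ 2.34 -5.09]
0.35 [ 2.87 -5.86]
0.4 [ 3.45 -6.6 ]
0.45 [ 4.05 -7.31]
0.5 [ 4.7  -7.99]
0.55 [ 5.37 -8.64]
0.6 [ 6.08 -9.26]
0.65 [ 6.82 -9.83]
0.7 [  7.58 -10.37]
0.75 [  8.37 -10.87]
0.8 [  9.19 -11.34]
0.85 [ 10.03 -11.75]
0.9 [ 10.88 -12.13]
0.95 [ 11.76 -12.47]
1.0 [ 12.65 -12.76]
1.05 [ 13.55 -13.  ]
1.1 [ 14.47 -13.2 ]
1.15 [ 15.39 -13.35]
1.2 [ 16.32 -13.46]
1.25 [ 17.26 -13.52]
1.3 [ 18.2  -13.54]
1.35 [ 19.13 -13.5 ]
1.4 [ 20.06 -13.42]
```

Emit:
drive_tool(targets=[0, 0.3, -0.9, 0, 0, 0, 0, 0.6, -1.8, 0, 0, 0, 0, 1.0, -2.6, 0, 0, 0, 0, 1.4, -3.5, 0, 0, 0, 0, 1.85, -4.3, 0, 0, 0, 0, 2.35, -5.1, 0, 0, 0, 0, 2.85, -5.85, 0, 0, 0, 0, 3.45, -6.6, 0, 0, 0, 0, 4.05, -7.3, 0, 0, 0, 0, 4.7, -8.0, 0, 0, 0])

```text
time: 4.03
position: [0.5021, 0.1477, 0.2313]
tool_rot: [0.625, 0.781, -0.002, -0.002]
ft_force: [-2.7, -0.8, -4.7]
grip_width: 0.0112
```

Run:
```python
from h import *
import numpy as np
o=robot.get_obs();print(o["ft_force"],o["moment"],o["grip_width"])
p=o["position"]-M;print("tool machine xz",p@mx*1000,p@my*1000,p[2]*1000)
a=.5;print("expected",95-180*np.cos(a)+52*np.sin(a),118+180*np.sin(a)+52*np.cos(a)-18.7)
```

```text
[-2.6561 -0.7772 -4.7323] [-0.1981  0.3957  0.0339] 0.011210577673455825
tool machine xz -38.73684112890783 0.6957303767916113 231.31465739509238
expected -38.03473313284853 231.23089016705592
```

Emit:
drive_tool(targets=[0, 0.7, -0.65, 0, 0, 0, 0, 1.4, -1.25, 0, 0, 0, 0, 2.1, -1.85, 0, 0, 0, 0, 2.9, -2.4, 0, 0, 0, 0, 3.7, -2.9, 0, 0, 0, 0, 4.5, -3.35, 0, 0, 0, 0, 5.3, -3.75, 0, 0, 0, 0, 6.2, -4.15, 0, 0, 0, 0, 7.05, -4.5, 0, 0, 0, 0, 7.95, -4.75, 0, 0, 0, 0, 8.85, -5.0, 0, 0, 0, 0, 9.75, -5.2, 0, 0, 0])

```text
time: 5.03
position: [0.5988, 0.1699, 0.2857]
tool_rot: [0.625, 0.781, 0.0, -0.001]
ft_force: [-2.1, 0.8, 0.7]
grip_width: 0.0112
```

Emit:
drive_tool(targets=[0, 0.9, -0.15, 0, 0, 0, 0, 1.85, -0.25, 0, 0, 0, 0, 2.8, -0.3, 0, 0, 0, 0, 3.7, -0.35, 0, 0, 0, 0, 4.3, -0.3, 0, 0, 0, 0, 4.9, -0.3, 0, 0, 0, 0, 5.3, -0.25, 0, 0, 0, 0, 5.4, -0.25, 0, 0, 0, 0, 5.4, -0.25, 0, 0, 0, 0, 5.4, -0.25, 0, 0, 0])

```text
time: 5.87
position: [0.6514, 0.1818, 0.2874]
tool_rot: [0.625, 0.781, 0.0, -0.0]
ft_force: [-3.6, 1.9, 5.6]
grip_width: 0.0111
```

Run:
```python
from h import *
o=robot.get_obs();print(o["ft_force"],o["moment"],o["grip_width"])
p=o["position"]-M;print("tool machine xz",p@mx*1000,p@my*1000,p[2]*1000)
a=1.38;print("expected",95-180*np.cos(a)+52*np.sin(a),118+180*np.sin(a)+52*np.cos(a)-18.7)
snap("scene","s2");snap("wrist","w2")
im=cv2.imread("pics/s2.png")[100:300,270:490];cv2.imwrite("pics/s2c.png",cv2.resize(im,None,fx=3,fy=3,interpolation=cv2.INTER_CUBIC))
```

```text
[-3.5618  1.8696  5.6323] [0.3096 0.8646 0.1026] 0.011090148496680878
tool machine xz 114.46067917962358 1.262400036727948 287.42478986530926
expected 111.9210339457525 285.8949586945122
```

View pics/s2c.png

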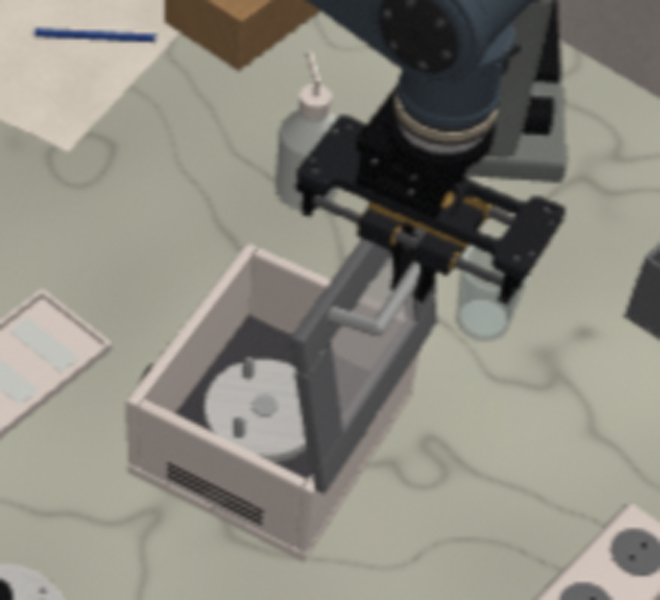

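View pics/w2.png

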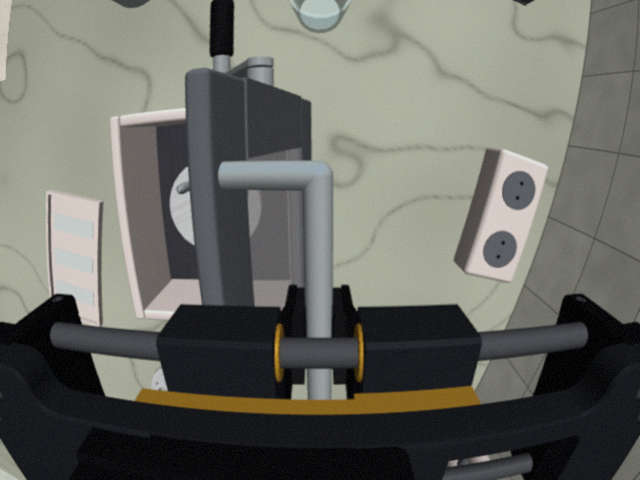

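The lid is up and the elbow grip shows at wrist pixel (222,27). I'll measure where the elbow sits.

Run:
```python
from h import *
im,d,p=load("w2");P=cloud("wrist",d,p)
def mc(X): D=X-M; return np.array([D@mx,D@my,X[2]])*1000
for uv in [(222,10),(222,27),(221,45)]: print(uv,mc(P[uv[1],uv[0]]),mc(ray_plane("wrist",[uv],.155,p)[0]))
```

```text
(222, 10) [ 38.2358 185.3836 160.3329] [ 36.8339 187.2567 155.    ]
(222, 27) [ 37.9123 171.3267 157.6422] [ 37.2213 172.1186 155.    ]
(221, 45) [ 37.9753 155.3866 159.9527] [ 36.6706 156.6096 155.    ]
```

Emit:
drive_tool(targets=[0, 0.2, 0, 0, 0, 0, 0, 0.4, 0, 0, 0, 0, 0, 0.4, 0, 0, 0, 0, 0, 0.4, 0, 0, 0, 0, 0, 0.4, 0, 0, 0, 0])

```text
time: 6.38
position: [0.6521, 0.182, 0.2873]
tool_rot: [0.625, 0.781, -0.003, -0.003]
ft_force: [-10.1, -0.8, 7.9]
grip_width: 0.0108
```

Run:
```python
from h import *
o=robot.get_obs();print(o["ft_force"],o["moment"],o["grip_width"])
q=o["position"]-M;print("tool machine xz",q@mx*1000,q@my*1000,q[2]*1000)
im,d,p=snap("wrist","w3");P=cloud("wrist",d,p)
def mc(X): D=X-M; return np.array([D@mx,D@my,X[2]])*1000
g=cv2.cvtColor(im,cv2.COLOR_RGB2GRAY)
for v in (10,27,45):
    u=np.where(g[v,150:300]<40)[0]+150;print(v,u.min(),u.max());uv=(int(np.median(u)),v); print(uv,mc(P[uv[1],uv[0]]))
```

```text
[-10.116   -0.7505   7.9133] [-0.03    1.8541  0.0576] 0.010771623608464315
tool machine xz 115.21228083506537 1.3175323200225095 287.34611339166844
10 214 235
(224, 10) [ 39.0407 185.9865 158.6006]
27 213 234
(223, 27) [ 38.2263 171.5258 157.2182]
45 213 234
(223, 45) [ 38.7781 155.784  158.2582]
```

View pics/w3.png

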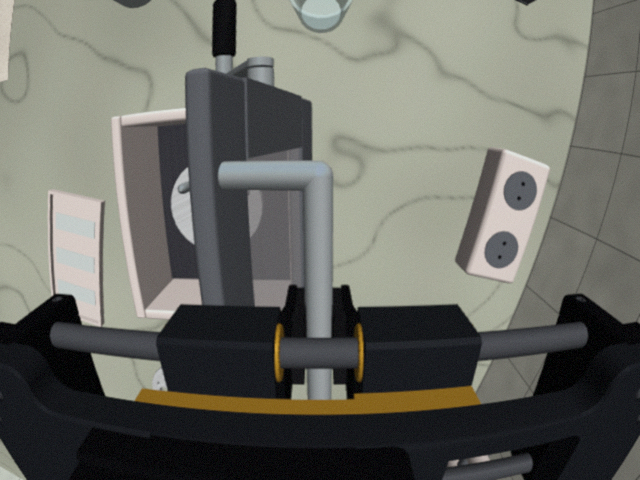

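Emit:
drive_tool(targets=[0, -0.1, 0, 0, 0, 0, 0, -0.2, 0, 0, 0, 0, 0, -0.3, 0, 0, 0, 0, 0, -0.4, 0, 0, 0, 0, 0, -0.5, 0, 0, 0, 0, 0, -0.6, 0, 0, 0, 0, 0, -0.6, 0, 0, 0, 0, 0, -0.6, 0, 0, 0, 0])

```text
time: 7.1
position: [0.6504, 0.1816, 0.2875]
tool_rot: [0.625, 0.781, 0.001, 0.0]
ft_force: [-3.3, 2.8, 5.9]
grip_width: 0.0111
```

```bash
cat > el.py <<'E'
from h import *
import sys
o=robot.get_obs();print(o["ft_force"],o["grip_width"])
q=o["position"]-M;print("tool machine xz",q@mx*1000,q@my*1000,q[2]*1000)
im,d,p=snap("wrist",sys.argv[1]);P=cloud("wrist",d,p)
def mc(X): D=X-M; return np.array([D@mx,D@my,X[2]])*1000
g=cv2.cvtColor(im,cv2.COLOR_RGB2GRAY)
for v in (10,27,45):
    u=np.where(g[v,150:300]<40)[0]+150
    if len(u):
        print(v,u.min(),u.max());uv=(int(np.median(u)),v); print(uv,mc(P[uv[1],uv[0]]))
E
python3 el.py w4
```

```text
[-3.3467  2.8222  5.9151] 0.011138743940736022
tool machine xz 113.3932500604619 1.2513980166694723 287.51731713169136
10 208 229
(218, 10) [ 34.5575 185.3197 161.4802]
27 207 228
(217, 27) [ 33.9325 170.7989 160.7351]
45 207 228
(217, 45) [ 34.6831 155.0585 162.4382]
```

Emit:
drive_tool(targets=[0, -0.1, 0, 0, 0, 0, 0, -0.2, 0, 0, 0, 0, 0, -0.3, 0, 0, 0, 0, 0, -0.3, 0, 0, 0, 0])

```text
time: 7.48
position: [0.6493, 0.1813, 0.2877]
tool_rot: [0.625, 0.781, 0.003, 0.002]
ft_force: [1.8, 5.0, 4.2]
grip_width: 0.0111
```

```bash
python3 el.py w5
```

```text
[1.7677 5.0362 4.2269] 0.011098819770014843
tool machine xz 112.27131292439498 1.22261394517142 287.6642308991925
10 206 227
(216, 10) [ 32.4466 185.4453 161.3956]
27 205 226
(215, 27) [ 32.1314 170.5813 161.7616]
45 205 226
(215, 45) [ 32.4943 155.2476 162.0253]
```

Emit:
drive_tool(targets=[0, -0.2, 0, 0, 0, 0, 0, -0.3, 0, 0, 0, 0, 0, -0.3, 0, 0, 0, 0])

```text
time: 7.78
position: [0.6488, 0.1811, 0.2877]
tool_rot: [0.625, 0.781, 0.006, 0.004]
ft_force: [7.0, 6.6, 1.5]
grip_width: 0.0114
```

```bash
python3 el.py w6
```

```text
[6.9862 6.609  1.5023] 0.011437666060612318
tool machine xz 111.73314123558166 1.1748770651048728 287.7443166968111
10 205 226
(215, 10) [ 32.1359 185.1692 162.026 ]
27 204 226
(215, 27) [ 32.5023 170.4122 161.889 ]
45 204 225
(214, 45) [ 31.5995 155.5991 160.4813]
```

Emit:
drive_tool(targets=[0, 0.2, 0, 0, 0, 0, 0, 0.4, 0, 0, 0, 0, 0, 0.4, 0, 0, 0, 0, 0, 0.4, 0, 0, 0, 0, 0, 0.4, 0, 0, 0, 0], grip=0.36)

```text
time: 8.25
position: [0.6476, 0.1795, 0.2856]
tool_rot: [0.625, 0.78, -0.001, -0.0]
ft_force: [-0.5, 0.1, -0.4]
grip_width: 0.0271
```

Emit:
drive_tool(targets=[0, 0, 0, 0, 0, 0, 0, 0, -2, 0, 0, 0, 0, 0, -5, 0, 0, 0, 0, 0, -9, 0, 0, 0, 0, 0, -9, 0, 0, 0])

```text
time: 8.67
position: [0.6514, 0.1804, 0.3855]
tool_rot: [0.625, 0.781, 0.006, 0.006]
ft_force: [0.6, 0.4, 2.1]
grip_width: 0.0279
```

Run:
```python
from h import *
snap("wrist","w7")
R=np.array([0.5095,-0.168,0]);
print(robot.get_obs()["grip_width"],rel(down(-14.5),R+[0,0,.20]))
```

```text
0.028040800944806026 (array([-30.8838, -21.5585,  18.0236]), array([  0.5065,  -0.62  , 117.1218]))
```

View pics/w7.png

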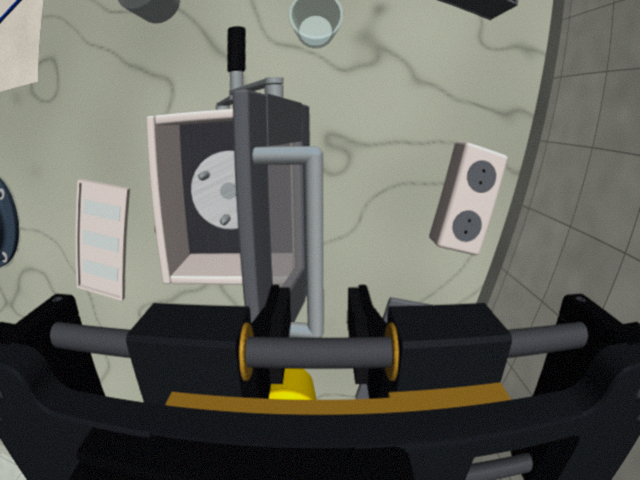

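Emit:
drive_tool(targets=[-30.9, -21.6, 0, 0, 0, 117.1, -30.9, -21.6, 0, 0, 0, 117.1, -30.9, -21.6, 0, 0, 0, 117.1, -30.9, -21.6, 0, 0, 0, 117.1, -30.9, -21.6, 0, 0, 0, 117.1, -30.9, -21.6, 0, 0, 0, 117.1, -30.9, -21.6, 0, 0, 0, 117.1, -30.9, -21.6, 0, 0, 0, 117.1, -30.9, -21.6, 18, 0, 0, 117.1, -30.9, -21.6, 18, 0, 0, 117.1, -30.9, -21.6, 18, 0, 0, 117.1, -30.9, -21.6, 18, 0, 0, 117.1], grip=-1)

```text
time: 9.72
position: [0.5051, -0.165, 0.2125]
tool_rot: [0.99, 0.142, -0.0, 0.0]
ft_force: [0.5, -1.0, -0.5]
grip_width: 0.0865
```

Run:
```python
from h import *
R=np.array([0.5095,-0.168,0]);
print(robot.get_obs()["q"],rel(down(-14.5),R+[0,0,.20]))
```

```text
[-0.5261  0.415   1.6781 -0.0002  1.0484  0.7607] (array([0.3372, 0.4072, 1.2534]), array([ 0.0156, -0.0017, 30.7776]))
```

Emit:
drive_tool(targets=[0.3, 0.4, 1.2, 0, 0, 30.8, 0.3, 0.4, 1.2, 0, 0, 30.8, 0.3, 0.4, 1.2, 0, 0, 30.8, 0.3, 0.4, 1.2, 0, 0, 30.8, 0.3, 0.4, 1.2, 0, 0, 30.8, 0.3, 0.4, 1.2, 0, 0, 30.8])

```text
time: 10.22
position: [0.5095, -0.1673, 0.2014]
tool_rot: [0.992, -0.123, -0.001, -0.0]
ft_force: [-0.2, -0.3, 0.4]
grip_width: 0.087
```

Run:
```python
from h import *
R=np.array([0.5095,-0.168,0]);
print(robot.get_obs()["q"],rel(down(-14.5),R+[0,0,.20]))
snap("wrist","w8")
```

```text
[-0.5255  0.437   1.6767 -0.0003  1.0298  1.2924] (array([0.0152, 0.0726, 0.1425]), array([-0.0147,  0.1104,  0.3505]))
```

View pics/w8.png

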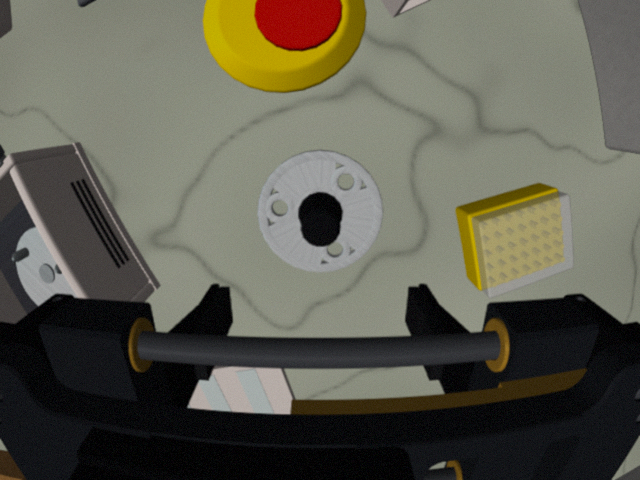

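The wrist view shows the disc centred near (320,211), with holes at about (279,208), (346,181) and (335,250). It is clear of the tub and tip box.

Run:
```python
from h import *
im,d,p=load("w8")
# pose commanded is steadier than reading
g=cv2.cvtColor(im,cv2.COLOR_RGB2GRAY);hsv=cv2.cvtColor(im,cv2.COLOR_RGB2HSV)
v=im.astype(int)
# holes: dark greenish table colour inside disc; look at local values
for uv in [(279,208),(346,181),(335,250),(300,180),(320,160),(240,160)]: print(uv,im[uv[1],uv[0]])
m=((hsv[...,1]<14)&(g>120)).astype(np.uint8)*255
roi=np.zeros_like(m);roi[140:285,245:395]=255;m&=roi
m=cv2.morphologyEx(m,cv2.MORPH_CLOSE,np.ones((3,3)))
cs,h=cv2.findContours(m,cv2.RETR_CCOMP,cv2.CHAIN_APPROX_NONE)
for c,hh in zip(cs,h[0]):
    a=cv2.contourArea(c)
    if a<80: continue
    if hh[3]<0:
        X=ray_plane("wrist",c[:,0],.010,p)[:,:2];A=np.c_[2*X,np.ones(len(X))];s=np.linalg.lstsq(A,(X**2).sum(1),rcond=None)[0];print("outer",a,s[:2],np.sqrt(s[2]+s[:2]@s[:2]))
    else:
        X=ray_plane("wrist",c[:,0],.008,p)[:,:2];mm=cv2.minEnclosingCircle(c);print("hole",a,mm,X.mean(0))
cv2.imwrite("pics/m8.png",m)
h=ray_plane("wrist",[(279,208),(346,181),(335,250)],.005,p);c=h.mean(0);h0=h-c;print(c,np.linalg.norm(h0,axis=1),np.degrees(np.arctan2(h0[:,1],h0[:,0])))
```

```text
(279, 208) [135 140 126]
(346, 181) [138 138 124]
(335, 250) [135 139 124]
(300, 180) [160 163 164]
(320, 160) [159 161 161]
(240, 160) [140 142 127]
outer 11812.5 [ 0.5106 -0.1686] 0.060929443157444016
hole 228.5 ((278.6847839355469, 207.6413116455078), 9.077654838562012) [ 0.5254 -0.131 ]
hole 2261.5 ((323.5, 225.0), 35.13199234008789) [ 0.4983 -0.1685]
hole 227.0 ((345.5, 181.75), 9.100237846374512) [ 0.5343 -0.1999]
[ 0.5092 -0.1685  0.005 ] [0.0408 0.041  0.041 ] [  67.9122  -51.9893 -172.2802]
```

View pics/m8.png

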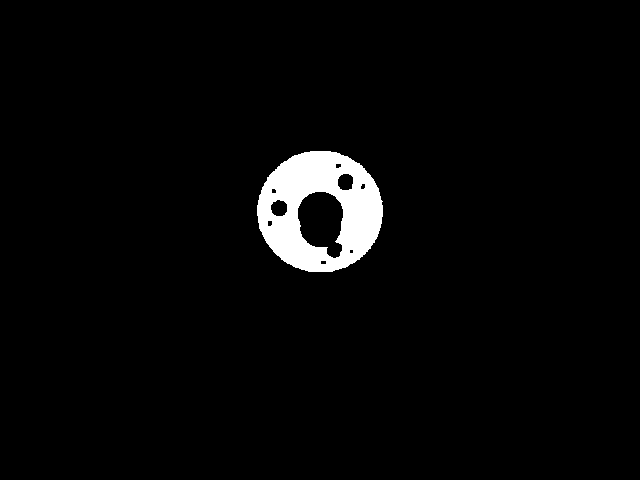

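Run:
```python
from h import *
print(rel(down(-14.5),[.510,-.1686,.0263]))
for n in("scene","top"): snap(n,n+"3")
a=cv2.imread("pics/scene3.png")[170:290,300:440];b=cv2.imread("pics/top3.png")[175:290,190:320]
cv2.imwrite("pics/a3.png",cv2.resize(a,None,fx=5,fy=5,interpolation=cv2.INTER_CUBIC));cv2.imwrite("pics/b3.png",cv2.resize(b,None,fx=5,fy=5,interpolation=cv2.INTER_CUBIC))
```

```text
(array([ 0.0928,  0.1264, 17.5324]), array([-0.0137,  0.0897,  0.4427]))
```

View pics/a3.png

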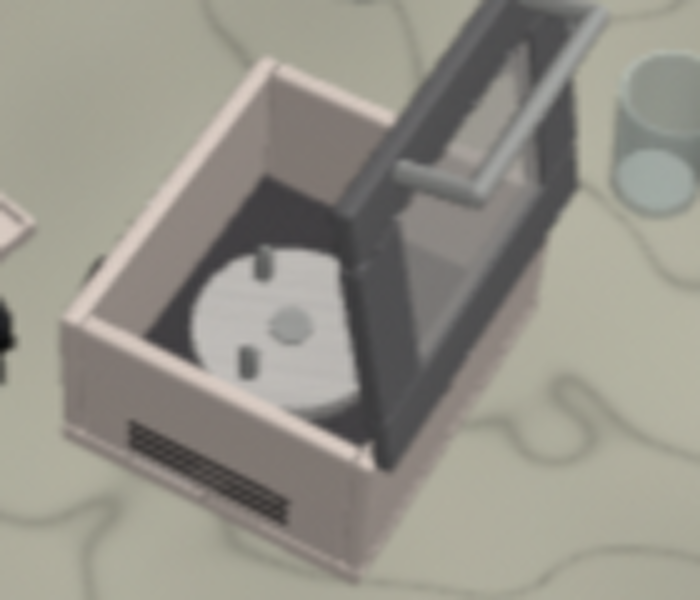

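View pics/b3.png

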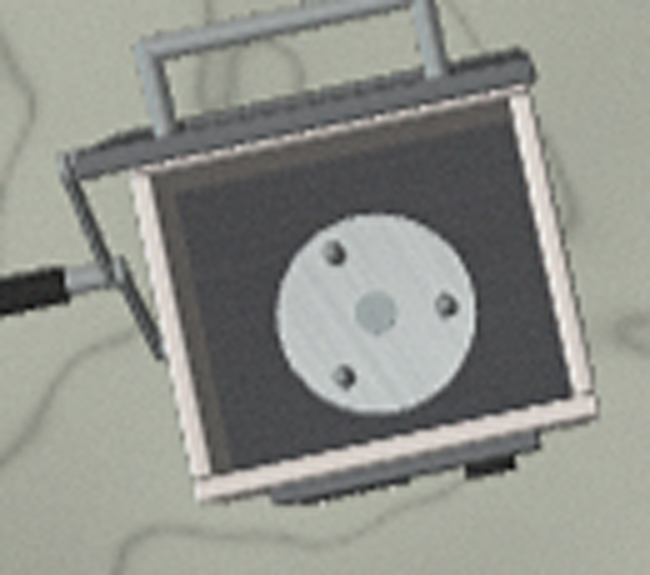

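The top view clearly shows the lid standing up, with stud tips at crop pixels (332,250), (445,304) and (343,375). The plate centre is at (376,313).

Run:
```python
from h import *
f=lambda pts:(np.array(pts,float)+.5)/5-.5+[190,175]
im,d,p=load("top3")
s=ray_plane("top",f([(332,250),(445,304),(343,375)]),.061);c=s.mean(0);s0=s-c
print(c,np.linalg.norm(s0,axis=1),np.degrees(np.arctan2(s0[:,1],s0[:,0])))
g=cv2.cvtColor(im,cv2.COLOR_RGB2GRAY);m=((g>125)*255).astype(np.uint8);r=np.zeros_like(m);r[214:262,241:290]=255
# plate disc contour
cs,_=cv2.findContours(m&r,cv2.RETR_EXTERNAL,cv2.CHAIN_APPROX_NONE);k=max(cs,key=cv2.contourArea);e=cv2.fitEllipse(k);print(e)
print("plate",ray_plane("top",[e[0],f([(376,313)])[0]],.037))
print(W(-.010,0,.037),W(-.009,0,.037))
```

```text
[0.5305 0.1538 0.061 ] [0.0404 0.0397 0.0399] [ 35.5313 -84.7968 156.1411]
((264.76861572265625, 237.4342803955078), (38.891746520996094, 39.152339935302734), 25.440628051757812)
plate [[0.5297 0.154  0.037 ]
 [0.5304 0.1539 0.037 ]]
[0.5302 0.1533 0.037 ] [0.5312 0.1535 0.037 ]
```

Emit:
drive_tool(targets=[0.1, 0.1, 5, 0, 0, 0.4, 0.1, 0.1, 10, 0, 0, 0.4, 0.1, 0.1, 14, 0, 0, 0.4, 0.1, 0.1, 16.5, 0, 0, 0.4, 0.1, 0.1, 17.5, 0, 0, 0.4, 0.1, 0.1, 17.5, 0, 0, 0.4])

```text
time: 10.87
position: [0.5088, -0.1675, 0.0245]
tool_rot: [0.992, -0.126, -0.003, -0.001]
ft_force: [-1.2, 0.4, 0.4]
grip_width: 0.0871
```

Emit:
drive_tool(targets=[0, 0, 0, 0, 0, 0, 0, 0, 0, 0, 0, 0, 0, 0, 0, 0, 0, 0, 0, 0, 0, 0, 0, 0, 0, 0, 0, 0, 0, 0, 0, 0, 0, 0, 0, 0, 0, 0, 0, 0, 0, 0, 0, 0, 0, 0, 0, 0, 0, 0, 0, 0, 0, 0, 0, 0, 0, 0, 0, 0], grip=1, squeeze=30)

```text
time: 11.7
position: [0.5111, -0.1688, 0.0273]
tool_rot: [0.992, -0.126, -0.0, 0.0]
ft_force: [-0.8, 1.0, 2.0]
grip_width: 0.0331
```

Emit:
drive_tool(targets=[0, 0, -2, 0, 0, 0, 0, 0, -5, 0, 0, 0, 0, 0, -9, 0, 0, 0, 0, 0, -13, 0, 0, 0, 0, 0, -17, 0, 0, 0, 0, 0, -19, 0, 0, 0, 0, 0, -19, 0, 0, 0, 0, 0, -19, 0, 0, 0])

```text
time: 12.37
position: [0.5109, -0.1686, 0.2175]
tool_rot: [0.992, -0.126, 0.0, 0.0]
ft_force: [-0.0, 0.2, -3.0]
grip_width: 0.0332
```

Run:
```python
from h import *
im,d,p=snap("wrist","w9");print(p,robot.get_obs()["grip_width"])
```

```text
(array([ 0.5109, -0.1686,  0.2175]), array([ 0.992 , -0.1263,  0.0004,  0.0002])) 0.03312562385664184
```

View pics/w9.png

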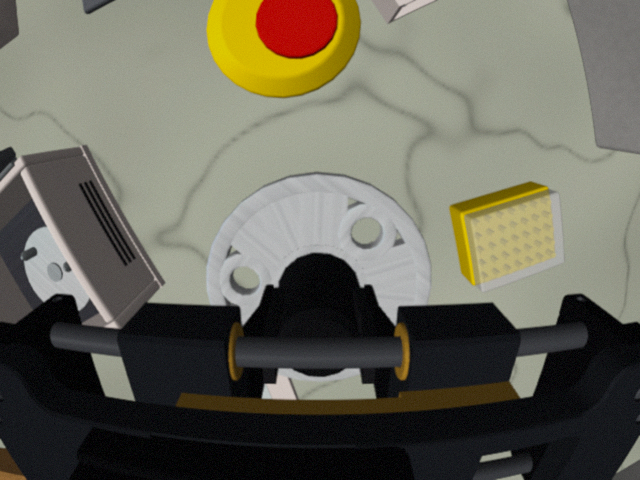

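The wrist view shows the rotor held level, with two holes visible at about (244,277) and (367,233). I'll work out its angle in the hand.

Run:
```python
from h import *
o=robot.get_obs();print(o["time"],o["position"],o["grip_width"],o["q"])
im,d,p=load("w9")
hsv=cv2.cvtColor(im,cv2.COLOR_RGB2HSV);g=cv2.cvtColor(im,cv2.COLOR_RGB2GRAY)
P=cloud("wrist",d,p);zt=np.median(P[195:215,300:330,2]);print("disc top z",zt,"expected",p[0][2]-.0163)
# hole: bottom see-through region+inner wall; fit outer rim by hand crop
cv2.imwrite("pics/c9.png",cv2.resize(cv2.imread("pics/w9.png")[165:385,195:440],None,fx=3,fy=2.7,interpolation=cv2.INTER_CUBIC))
for z in (zt,):
    X=ray_plane("wrist",[(244,277),(367,233)],z,p);c=p[0]*[1,1,0]
    for x in X: q=x-c;print(np.hypot(q[0],q[1]),np.degrees(np.arctan2(q[1],q[0])))
    e=X[0]-X[1];print("dist",np.linalg.norm(e),"angle of chord",np.degrees(np.arctan2(e[1],e[0])))
```

```text
12.4167 [ 0.5098 -0.168   0.2158] 0.03312562385664184 [-0.5266  0.419   1.6592 -0.      1.0667  1.2976]
disc top z 0.19899182911025828 expected 0.20115750950114888
0.04027279767517749 65.82711524675638
0.03939133357663857 -52.755838676945146
dist 0.06849481244036365 angle of chord 96.15909600423954
```

View pics/c9.png

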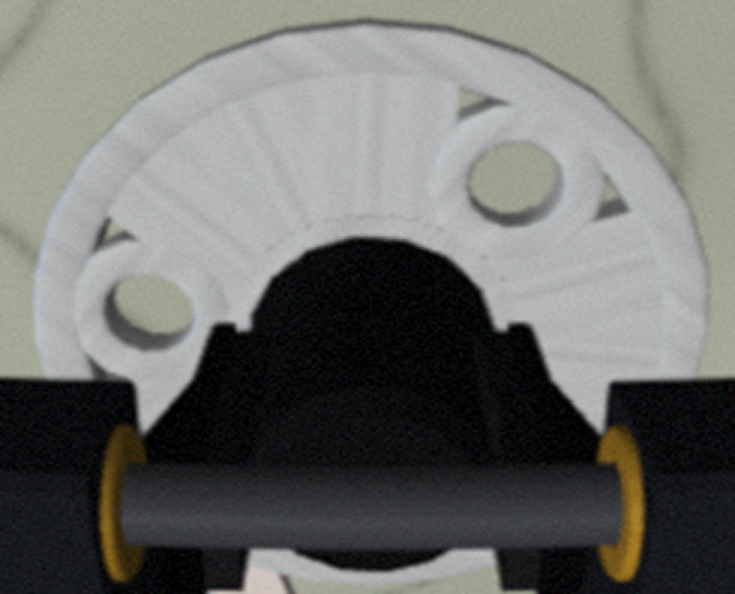

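Run:
```python
from h import *
im,d,p=load("w9")
for z in (.199,.201):
    X=ray_plane("wrist",[(245,280.2),(366.8,232.9)],z,p)
    e=X[0]-X[1];th=np.degrees(np.arctan2(e[1],e[0]))-90+60;print("dist",np.linalg.norm(e),"theta1",th)
    # rotor centre from holes
    t=np.radians([th,th-120]);C=(X[:,:2]-.04*np.c_[np.cos(t),np.sin(t)]).mean(0);print("centre",C,"tcp",p[0]," rotor in tool (cm):",Rt.from_quat(p[1]).as_matrix().T@(np.r_[C,p[0][2]]-p[0])*100)
```

```text
dist 0.06870561057816468 theta1 67.78984013163824
centre [ 0.5104 -0.1685] tcp [ 0.5109 -0.1686  0.2175]  rotor in tool (cm): [-0.0548  0.0085 -0.    ]
dist 0.06794154664117918 theta1 67.78984013163837
centre [ 0.511  -0.1688] tcp [ 0.5109 -0.1686  0.2175]  rotor in tool (cm): [0.0163 0.0165 0.    ]
```

Emit:
drive_tool(targets=[-3.2, -8.3, 0, 0, 0, -6, -3.2, -8.3, 0, 0, 0, -12, -3.2, -8.3, 0, 0, 0, -19, -3.2, -8.3, 0, 0, 0, -26, -3.2, -8.3, 0, 0, 0, -33, -3.2, -8.3, 0, 0, 0, -40, -3.2, -8.3, 0, 0, 0, -47, -3.2, -8.3, 0, 0, 0, -54, -3.2, -8.3, 0, 0, 0, -61, -3.2, -8.3, 0, 0, 0, -68, -3.2, -8.3, 0, 0, 0, -75, -3.2, -8.3, 0, 0, 0, -80])

```text
time: 13.42
position: [0.4987, -0.0795, 0.214]
tool_rot: [0.84, 0.543, -0.002, -0.003]
ft_force: [0.1, 0.2, -3.1]
grip_width: 0.0329
```

Emit:
drive_tool(targets=[0, 0, 0, 0, 0, -7, 0, 0, 0, 0, 0, -14, 0, 0, 0, 0, 0, -21, 0, 0, 0, 0, 0, -28, 0, 0, 0, 0, 0, -35, 0, 0, 0, 0, 0, -42, 0, 0, 0, 0, 0, -49, 0, 0, 0, 0, 0, -56, 0, 0, 0, 0, 0, -63, 0, 0, 0, 0, 0, -70, 0, 0, 0, 0, 0, -77, 0, 0, 0, 0, 0, -80])

```text
time: 14.42
position: [0.4987, -0.0796, 0.214]
tool_rot: [0.294, 0.956, 0.0, -0.004]
ft_force: [-0.1, 0.0, -3.1]
grip_width: 0.0328
```

Run:
```python
from h import *
o=robot.get_obs();print(o["q"],o["grip_width"],o["position"]);print(rel(down(193),[.5302,.1537,.2175]))
```

```text
[-0.3798  0.3817  1.7335 -0.0001  1.0339 -1.353 ] 0.032831417738193897 [ 0.4987 -0.0796  0.214 ]
(array([10.524 , 21.0549, -0.3108]), array([  0.0824,  -0.4351, -47.2348]))
```

Emit:
drive_tool(targets=[0, 2, 0, 0, 0, -7, 0, 4, 0, 0, 0, -14, 2, 6, 0, 0, 0, -21, 4, 9, 0, 0, 0, -28, 6, 12, 0, 0, 0, -35, 8, 15, 0, 0, 0, -42, 10.5, 18, 0, 0, 0, -47.2, 10.5, 21.1, 0, 0, 0, -47.2, 10.5, 21.1, 0, 0, 0, -47.2, 10.5, 21.1, 0, 0, 0, -47.2, 10.5, 21.1, 0, 0, 0, -47.2])

```text
time: 15.33
position: [0.5321, 0.1526, 0.2146]
tool_rot: [-0.111, 0.994, -0.0, -0.003]
ft_force: [-0.6, -0.1, -3.0]
grip_width: 0.0328
```

Run:
```python
from h import *
for i in range(3): 
    im,d,p=snap("wrist","w10");print(p,rel(down(193),[.5302,.1537,.2175]))
o=robot.get_obs();print(o["q"],o["grip_width"])
```

```text
(array([0.5321, 0.1526, 0.2146]), array([-0.1107,  0.9938, -0.0002, -0.0032])) (array([ 0.1672,  0.1961, -0.2406]), array([ 0.0203, -0.3115, -0.3518]))
(array([0.5322, 0.1522, 0.2151]), array([-0.1102,  0.9939, -0.0001, -0.0027])) (array([ 0.1991,  0.229 , -0.1853]), array([ 0.0153, -0.2392, -0.3897]))
(array([0.5326, 0.1519, 0.2156]), array([-0.1098,  0.9939, -0.0001, -0.0021])) (array([ 0.2301,  0.2481, -0.1372]), array([ 0.0121, -0.1762, -0.4123]))
[ 0.0759  0.4415  1.6167 -0.0003  1.0865 -1.7145] 0.03328250333116009
```

View pics/w10.png

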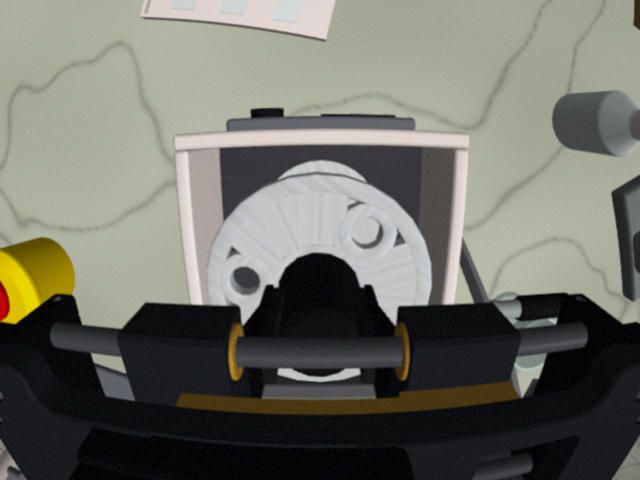

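Emit:
drive_tool(targets=[0.2, 0.2, 2, 0, 0, -0.4, 0.2, 0.2, 5, 0, 0, -0.4, 0.2, 0.2, 7.5, 0, 0, -0.4, 0.2, 0.2, 9.5, 0, 0, -0.4, 0.2, 0.2, 10.5, 0, 0, -0.4, 0.2, 0.2, 10.5, 0, 0, -0.4, 0.2, 0.2, 10.5, 0, 0, -0.4, 0.2, 0.2, 10.5, 0, 0, -0.4, 0.2, 0.2, 10.5, 0, 0, -0.4, 0.2, 0.2, 10.5, 0, 0, -0.4])

```text
time: 16.32
position: [0.5325, 0.1546, 0.1137]
tool_rot: [-0.114, 0.993, -0.0, 0.001]
ft_force: [0.4, 0.9, -4.2]
grip_width: 0.0335
```

Run:
```python
from h import *
for i in range(2): 
    im,d,p=snap("wrist","w11");print(p,rel(down(193),[.5302,.1537,.1010]))
o=robot.get_obs();print(o["q"],o["grip_width"],o["ft_force"])
```

```text
(array([0.5325, 0.1546, 0.1137]), array([-0.1139,  0.9935, -0.0001,  0.0014])) (array([ 0.2329, -0.0392,  1.2478]), array([-0.0209,  0.1365,  0.0894]))
(array([0.5323, 0.1546, 0.1135]), array([-0.114 ,  0.9935, -0.    ,  0.0012])) (array([ 0.2127, -0.0457,  1.2255]), array([-0.016 ,  0.1084,  0.0906]))
[ 0.0811  0.586   1.7109  0.      0.8428 -1.7182] 0.033131359631625494 [ 0.638   0.4263 -4.1104]
```

View pics/w11.png

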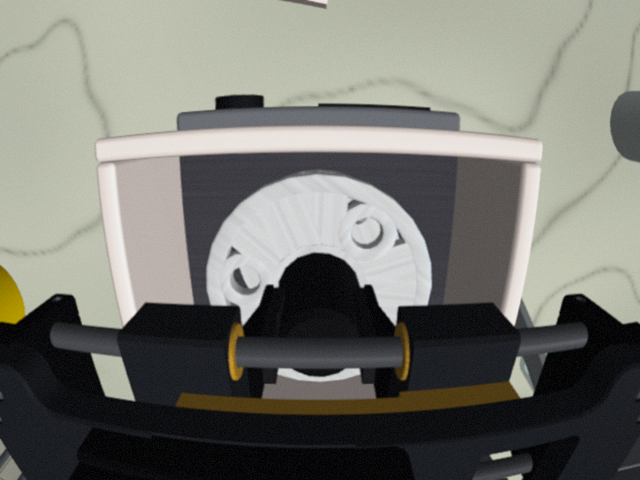

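Run:
```python
import cv2
cv2.imwrite("pics/c11.png",cv2.resize(cv2.imread("pics/w11.png")[190:310,205:435],None,fx=3.4,fy=3.4,interpolation=cv2.INTER_CUBIC))
```

```text
(no output)
```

View pics/c11.png

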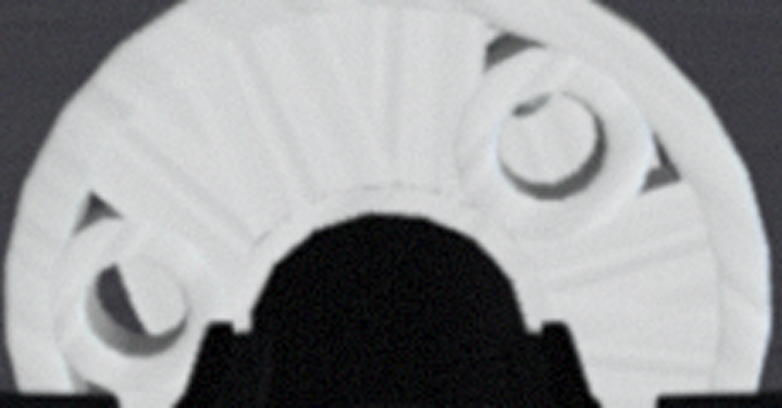

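Run:
```python
import cv2,numpy as np
a=cv2.imread("pics/w1.png")[150:280,345:475];b=cv2.imread("pics/w7.png")[140:240,180:250]
cv2.imwrite("pics/c1z.png",cv2.resize(a,None,fx=4,fy=4,interpolation=cv2.INTER_CUBIC))
cv2.imwrite("pics/c7z.png",cv2.resize(b,None,fx=5,fy=5,interpolation=cv2.INTER_CUBIC))
```

```text
(no output)
```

View pics/c1z.png

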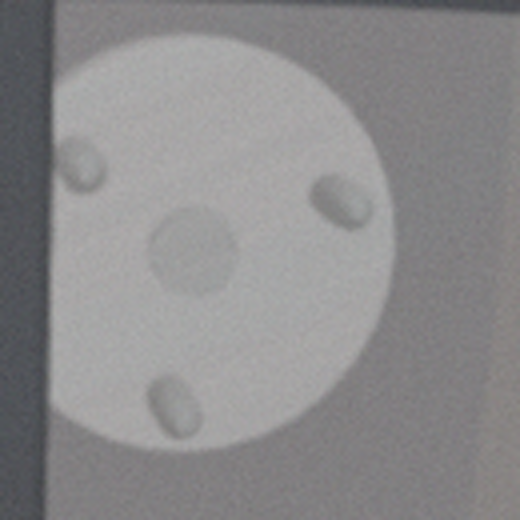

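View pics/c7z.png

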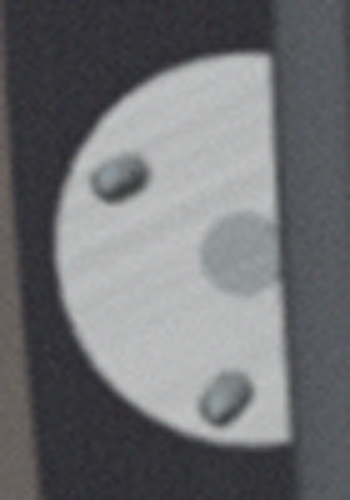

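Run:
```python
from h import *
im,d,p=load("w1")
f=lambda pts:(np.array(pts,float)+.5)/4-.5+[345,150]
s=ray_plane("wrist",f([(88,166),(349,208),(180,418)]),.061,p);c=s.mean(0);s0=s-c
print(s,c,np.linalg.norm(s0,axis=1),np.degrees(np.arctan2(s0[:,1],s0[:,0])))
print("hub",ray_plane("wrist",f([(193,251)]),.037,p))
def circ(X): A=np.c_[2*X,np.ones(len(X))];s=np.linalg.lstsq(A,(X**2).sum(1),rcond=None)[0];return s[:2],np.sqrt(s[2]+s[:2]@s[:2])
E1=f([(190,35),(300,70),(370,145),(395,240),(375,330),(330,395),(260,438),(190,450),(110,435),(100,55)])
print("plate circ",circ(ray_plane("wrist",E1,.037,p)[:,:2]))
im,d,p=load("w7")
f=lambda pts:(np.array(pts,float)+.5)/5-.5+[180,140]
print("w7 pose",p)
print("hub7",ray_plane("wrist",f([(243,252)]),.037,p))
E1=f([(270,53),(200,58),(130,90),(78,150),(55,245),(70,330),(110,390),(170,430),(220,443),(290,442)])
print("plate7",circ(ray_plane("wrist",E1,.037,p)[:,:2]))
```

```text
[[0.4959 0.1734 0.061 ]
 [0.5623 0.1787 0.061 ]
 [0.5348 0.1167 0.061 ]] [0.531  0.1563 0.061 ] [0.0391 0.0385 0.0398] [153.9899  35.6778 -84.4699]
hub [[0.5323 0.1549 0.037 ]]
plate circ (array([0.5323, 0.155 ]), np.float64(0.05595244153210561))
w7 pose (array([0.6514, 0.1804, 0.3855]), array([0.6251, 0.7805, 0.0056, 0.0058]))
hub7 [[0.5328 0.1555 0.037 ]]
plate7 (array([0.5326, 0.1551]), np.float64(0.05661246498997766))
```

Wrist views put the drive plate at (0.5325, 0.155), and the bar grasp agrees with that. The tool is already there, so I'll lower straight down and watch the force.

Emit:
drive_tool(targets=[0, 0, 1, 0, 0, 0, 0, 0, 2, 0, 0, 0, 0, 0, 2.3, 0, 0, 0, 0, 0, 2.6, 0, 0, 0, 0, 0, 2.9, 0, 0, 0])

```text
time: 16.83
position: [0.5312, 0.1545, 0.0824]
tool_rot: [-0.114, 0.993, 0.0, -0.001]
ft_force: [0.4, 0.1, -2.6]
grip_width: 0.0332
```

Run:
```python
from h import *
o=robot.get_obs();print(o["position"],o["ft_force"],o["moment"]);print(rel(down(193),[.5325,.155,.0633]))
```

```text
[0.5312 0.1545 0.0824] [ 0.4493  0.0765 -2.595 ] [ 0.0297 -0.0222  0.0615]
(array([-0.1362,  0.0181,  1.9119]), array([ 0.0104, -0.0674,  0.0838]))
```

Emit:
drive_tool(targets=[0, 0, 0.3, 0, 0, 0, 0, 0, 0.6, 0, 0, 0, 0, 0, 0.9, 0, 0, 0])

```text
time: 17.08
position: [0.5317, 0.1545, 0.074]
tool_rot: [-0.114, 0.993, -0.0, 0.0]
ft_force: [0.0, 0.3, -3.1]
grip_width: 0.0328
```

Emit:
drive_tool(targets=[0, 0, 0.3, 0, 0, 0, 0, 0, 0.6, 0, 0, 0, 0, 0, 0.8, 0, 0, 0, 0, 0, 1.0, 0, 0, 0, 0, 0, 1.1, 0, 0, 0])

```text
time: 17.5
position: [0.5316, 0.1545, 0.0643]
tool_rot: [-0.114, 0.993, -0.0, 0.0]
ft_force: [-3.3, 0.0, 13.0]
grip_width: 0.0327
```

Emit:
drive_tool(targets=[0, 0, -0.1, 0, 0, 0, 0, 0, -0.1, 0, 0, 0, 0, 0, -0.1, 0, 0, 0, 0, 0, -0.1, 0, 0, 0, 0, 0, -0.1, 0, 0, 0], grip=-0.38)

```text
time: 17.92
position: [0.5318, 0.1545, 0.0644]
tool_rot: [-0.114, 0.993, -0.0, 0.0]
ft_force: [0.3, -0.4, -0.1]
grip_width: 0.0564
```

Emit:
drive_tool(targets=[0, 0, -2, 0, 0, 0, 0, 0, -5, 0, 0, 0, 0, 0, -9, 0, 0, 0, 0, 0, -13, 0, 0, 0, 0, 0, -16, 0, 0, 0, 0, 0, -16, 0, 0, 0])

```text
time: 18.42
position: [0.5359, 0.1551, 0.2312]
tool_rot: [-0.114, 0.993, -0.0, 0.007]
ft_force: [0.4, -0.1, -0.5]
grip_width: 0.0602
```

Run:
```python
from h import *
im,d,p=snap("wrist","w12")
```

```text
(no output)
```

View pics/w12.png

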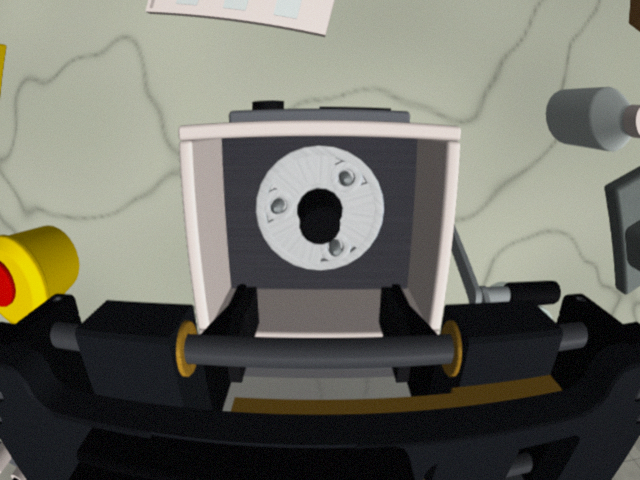

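The wrist view shows the rotor flat on the plate, with studs through all three holes at (279,205), (347,177) and (336,246). Next I'll go to the stay's elbow from its front side with the gripper closed.

Run:
```python
from h import *
im,d,p=load("w12");P=cloud("wrist",d,p)
print("disc top z",np.median(P[150:158,310:330,2]),"box floor",np.median(P[150:180,235:245,2]), "rim",P[130,320])
s,ds,_=snap("scene","s12");Q=cloud("scene",ds)
cv2.imwrite("pics/s12c.png",cv2.resize(cv2.imread("pics/s12.png")[100:300,270:490],None,fx=3,fy=3,interpolation=cv2.INTER_CUBIC))
print(rel(down(102.65),W(-.05,.175,.25)))
```

```text
disc top z 0.04585309158708664 box floor 0.023065977415478778 rim [0.4562 0.1377 0.1144]
(array([ 4.0786, 17.4458, -2.4568]), array([ 0.1267,  0.1717, 90.4397]))
```

View pics/s12c.png

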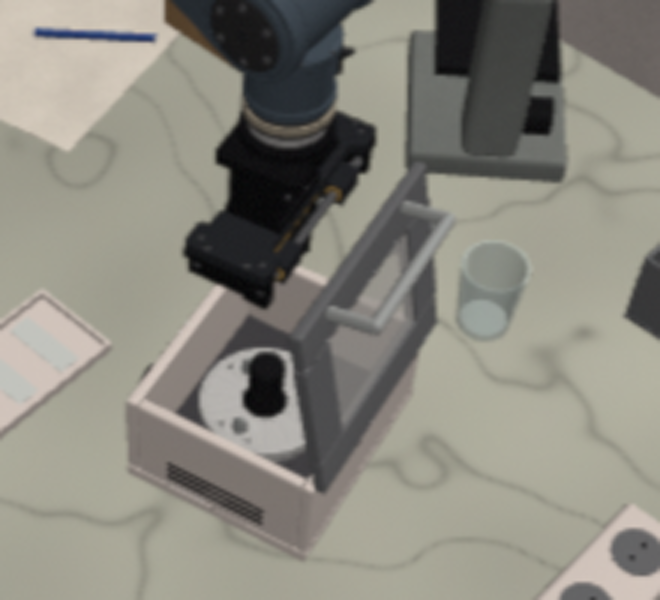

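Emit:
drive_tool(targets=[4, 1, -2, 0, 0, 0, 4.1, 5, -2.5, 0, 0, 7, 4.1, 9, -2.5, 0, 0, 14, 4.1, 13, -2.5, 0, 0, 21, 4.1, 17, -2.5, 0, 0, 28, 4.1, 17.4, -2.5, 0, 0, 35, 4.1, 17.4, -2.5, 0, 0, 42, 4.1, 17.4, -2.5, 0, 0, 49, 4.1, 17.4, -2.5, 0, 0, 56, 4.1, 17.4, -2.5, 0, 0, 63, 4.1, 17.4, -2.5, 0, 0, 70, 4.1, 17.4, -2.5, 0, 0, 77], grip=1)

```text
time: 19.52
position: [0.4508, 0.3141, 0.2467]
tool_rot: [0.522, 0.853, -0.002, -0.002]
ft_force: [0.2, -0.4, 0.2]
grip_width: 0.0008
```

Run:
```python
from h import *
print(rel(down(102.65),W(-.02,.175,.20)))
```

```text
(array([-0.7411,  3.1727,  4.648 ]), array([-0.3119,  0.0206, 14.3973]))
```

Emit:
drive_tool(targets=[-0.2, 0, 2, 0, 0, 7, -0.7, 3.2, 4.6, 0, 0, 14, -0.7, 3.2, 4.6, 0, 0, 14.4, -0.7, 3.2, 4.6, 0, 0, 14.4, -0.7, 3.2, 4.6, 0, 0, 14.4])

```text
time: 19.93
position: [0.4827, 0.3227, 0.2015]
tool_rot: [0.622, 0.783, -0.002, -0.001]
ft_force: [0.4, 0.4, 0.5]
grip_width: 0.0006
```

Run:
```python
from h import *
snap("wrist","w13");print(rel(down(102.65),W(-.018,.175,.120)))
```

```text
(array([-0.0832,  0.1082,  8.2833]), array([-0.1061,  0.0161,  0.4027]))
```

View pics/w13.png

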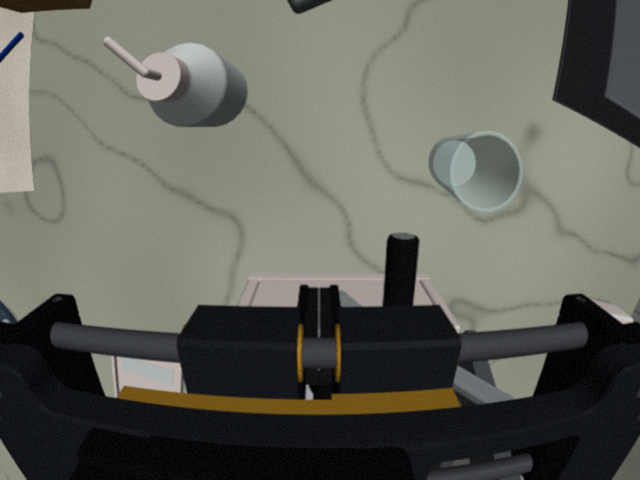

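The closed fingers are at (319,320) and the elbow grip is to their right at (401,270). The bottle and beaker are clear.

Emit:
drive_tool(targets=[-0.1, 0.1, 3, 0, 0, 0, -0.1, 0.1, 6, 0, 0, 0, -0.1, 0.1, 8, 0, 0, 0, -0.1, 0.1, 8.3, 0, 0, 0, -0.1, 0.1, 8.3, 0, 0, 0])

```text
time: 20.4
position: [0.4841, 0.3222, 0.1206]
tool_rot: [0.622, 0.783, -0.001, -0.0]
ft_force: [0.6, 0.1, 1.1]
grip_width: 0.0004
```

Emit:
drive_tool(targets=[0, 0.8, 0, 0, 0, 0, 0, 1.6, 0, 0, 0, 0, 0, 2.2, 0, 0, 0, 0, 0, 2.6, 0, 0, 0, 0, 0, 3.0, 0, 0, 0, 0, 0, 3.0, 0, 0, 0, 0])

```text
time: 20.9
position: [0.5154, 0.3295, 0.1206]
tool_rot: [0.623, 0.783, 0.001, 0.0]
ft_force: [0.1, -0.1, 0.2]
grip_width: 0.0003
```

```bash
cat > st.py <<'E'
from h import *
import sys
o=robot.get_obs();q=o["position"]-M;print("tcp machine",q@mx*1000,q@my*1000,q[2]*1000,o["ft_force"],o["grip_width"],o["time"])
if len(sys.argv)>1: snap("wrist",sys.argv[1])
E
python3 st.py w14
```

```text
tcp machine 14.065717966861268 175.1352874782326 120.6400884931402 [ 0.0519 -0.0714  0.2311] 0.00033700858364000554 20.9
```

View pics/w14.png

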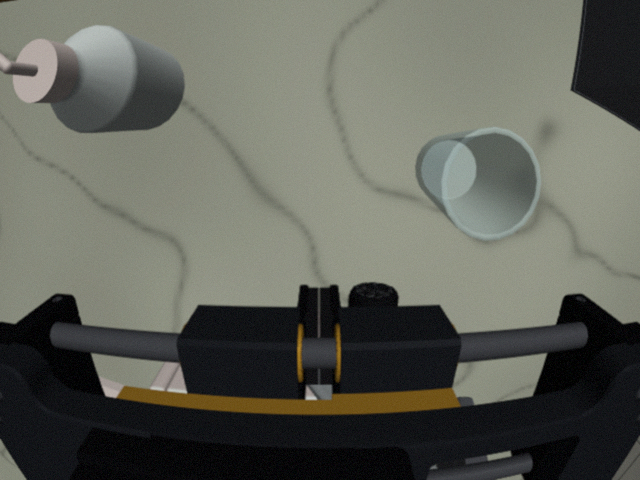

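Emit:
drive_tool(targets=[0, 0.3, 0, 0, 0, 0, 0, 0.6, 0, 0, 0, 0, 0, 0.6, 0, 0, 0, 0])

```text
time: 21.2
position: [0.5206, 0.3306, 0.1202]
tool_rot: [0.623, 0.783, 0.0, 0.0]
ft_force: [-0.6, 0.7, 0.5]
grip_width: 0.0005
```

Emit:
drive_tool(targets=[0, 0.3, 0, 0, 0, 0, 0, 0.6, 0, 0, 0, 0, 0, 0.6, 0, 0, 0, 0])

```text
time: 21.45
position: [0.5262, 0.3319, 0.12]
tool_rot: [0.623, 0.783, -0.0, -0.0]
ft_force: [-2.0, 0.1, 0.2]
grip_width: 0.001
```

```bash
python3 st.py w15
```

```text
tcp machine 25.122216571568224 175.1579730795836 120.04418708664409 [-2.0163  0.0955  0.2274] 0.0010356886802095299 21.45
```

View pics/w15.png

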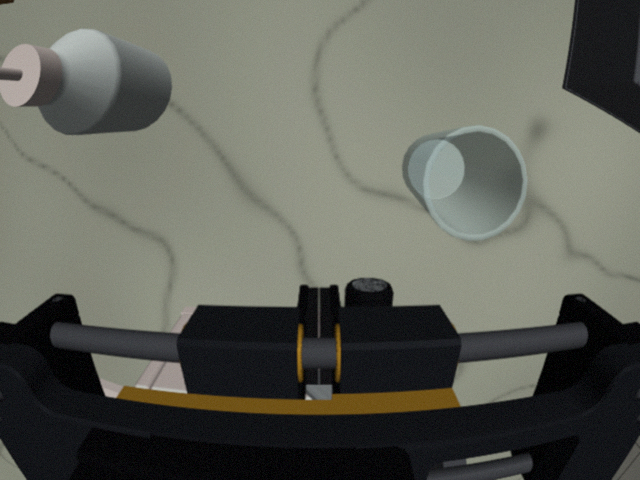

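Run:
```python
from h import *
def mc(X): D=X-M; return np.array([D@mx,D@my,X[2]])*1000
for t,uv in(("w14",(373,292)),("w15",(369,287))):
    im,d,p=load(t);P=cloud("wrist",d,p)
    print(t,mc(P[uv[1],uv[0]]),mc(ray_plane("wrist",[uv],.15,p)[0]))
```

```text
w14 [ 34.4462 197.8673 152.6376] [ 34.8829 196.6394 150.    ]
w15 [ 44.4385 198.3497 148.2568] [ 44.1757 199.1328 150.    ]
```

Emit:
drive_tool(targets=[0, 0.3, 0.1, 0, 0, 0, 0, 0.6, 0.2, 0, 0, 0, 0, 0.9, 0.3, 0, 0, 0, 0, 1.2, 0.5, 0, 0, 0, 0, 1.5, 0.6, 0, 0, 0, 0, 1.5, 0.6, 0, 0, 0])

```text
time: 22.0
position: [0.5376, 0.3344, 0.1123]
tool_rot: [0.623, 0.783, -0.004, -0.002]
ft_force: [-6.5, -1.3, -2.6]
grip_width: 0.0003
```

```bash
python3 st.py w16
```

```text
tcp machine 36.83327636684971 175.10101715937134 112.27940629712948 [-6.5167 -1.3132 -2.6031] 0.00034749997413097025 22.0
```

View pics/w16.png

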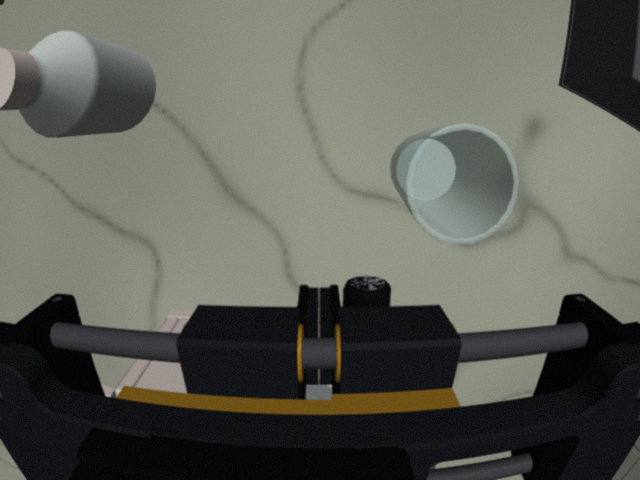

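Emit:
drive_tool(targets=[0, 0.2, 0.1, 0, 0, 0, 0, 0.3, 0.1, 0, 0, 0, 0, 0.3, 0.1, 0, 0, 0])

```text
time: 22.3
position: [0.539, 0.3347, 0.111]
tool_rot: [0.623, 0.783, -0.005, -0.003]
ft_force: [-8.0, -1.2, -3.6]
grip_width: 0.0003
```

Run:
```python
from h import *
def mc(X): D=X-M; return np.array([D@mx,D@my,X[2]])*1000
o=robot.get_obs();q=o["position"]-M;print(q@mx,o["ft_force"])
im,d,p=load("w16");P=cloud("wrist",d,p);print(mc(P[283,366]))
im,d,p=snap("wrist","w17");P=cloud("wrist",d,p);print(mc(P[283,366]))
im,d,_=snap("top","t17");P=cloud("top",d)
cv2.imwrite("pics/t17c.png",cv2.resize(cv2.imread("pics/t17.png")[150:300,170:330],None,fx=4.5,fy=4,interpolation=cv2.INTER_CUBIC))
im,d,_=snap("scene","s17");P=cloud("scene",d)
cv2.imwrite("pics/s17c.png",cv2.resize(cv2.imread("pics/s17.png")[100:300,270:490],None,fx=3,fy=3,interpolation=cv2.INTER_CUBIC))
```

```text
0.0382240482865526 [-8.0019 -1.157  -3.584 ]
[ 55.8796 197.4486 134.3788]
[ 57.0939 198.2736 134.8927]
```

View pics/s17c.png

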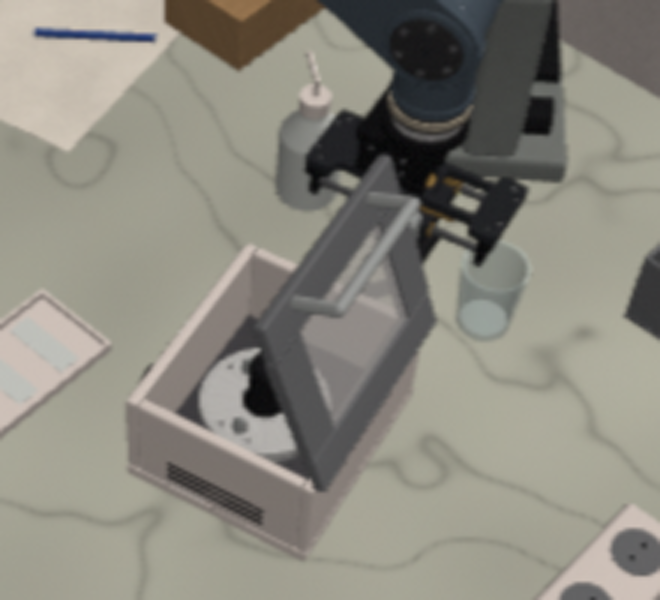

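View pics/t17c.png

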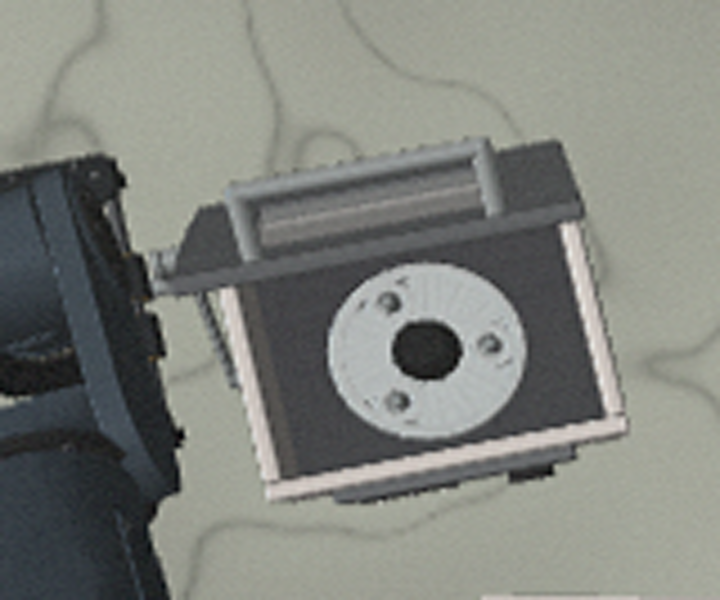

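```bash
cat > lid.py <<'E'
from h import *
import sys
def ang(tag):
    im,d,_=load(tag);P=cloud("top",d).reshape(-1,3)
    D=P-M;m=np.c_[D@mx,D@my,P[:,2]]*1000
    # bar: highest points with |y|<55, and x in -90..150
    s=m[(abs(m[:,1])<55)&(m[:,0]>-110)&(m[:,0]<150)&(m[:,2]>140)&(m[:,2]<330)]
    top=s[s[:,2]>np.percentile(s[:,2],60)]
    # bar candidates: max-x group
    r=np.c_[s[:,0]-97,s[:,2]-118];rad=np.hypot(r[:,0],r[:,1])
    th=np.arctan2(r[:,1],-r[:,0])  # angle from -x
    print("points",len(s));
    k=(rad>178)&(rad<200);a=th[k]-np.arctan2(52,180)
    print("angles pct",np.percentile(a,[5,25,50,75,95]), "x,z of largest-angle pts",s[k][np.argsort(-a)[:len(a)//4]].mean(0))
ang(sys.argv[1])
E
python3 lid.py t17; python3 lid.py top3
```

```text
points 1127
angles pct [0.9213 0.9505 0.978  1.188  1.2164] x,z of largest-angle pts [ 80.9336  -1.4169 308.8758]
points 583
angles pct [1.0903 1.1154 1.1487 1.3563 1.3843] x,z of largest-angle pts [113.0899   0.2656 309.1623]
```

Emit:
drive_tool(targets=[0, -0.2, 0, 0, 0, 0, 0, -0.4, 0, 0, 0, 0, 0, -0.6, 0, 0, 0, 0, 0, -0.8, 0, 0, 0, 0])

```text
time: 22.78
position: [0.538, 0.3349, 0.1142]
tool_rot: [0.623, 0.783, 0.002, 0.001]
ft_force: [0.9, 0.4, 0.8]
grip_width: 0.0
```

```bash
python3 - <<'E'
from h import *
o=robot.get_obs();q=o["position"]-M;print(q@mx,o["ft_force"])
snap("top","t18");snap("wrist","w18")
E
python3 lid.py t18
```

```text
0.03731519375871485 [0.9276 0.4465 0.8098]
points 1131
angles pct [0.9212 0.9512 0.9781 1.1881 1.2161] x,z of largest-angle pts [ 80.9078  -2.0411 308.7798]
```

View pics/w18.png

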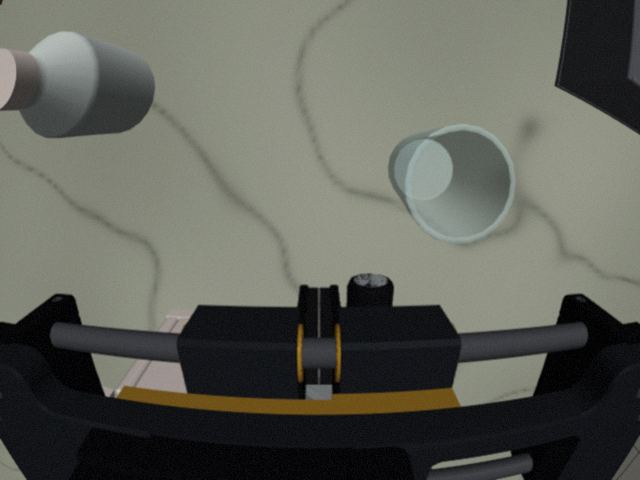

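The elbow is free at about mx 56 mm, with contact force near zero, and the lid holds by itself at about 1.20 rad. I'll back off, rise and go over the bar.

Emit:
drive_tool(targets=[0, -1.5, 0, 0, 0, 0, 0, -4, -0.5, 0, 0, 0, 0, -4.5, -4, 0, 0, 0, 0, -4.5, -8, 0, 0, 0, 0, -4.5, -12, 0, 0, 0, 0, -4.5, -16, 0, 0, 0, 0, -4.5, -20, 0, 0, 0, 0, -4.5, -24, 0, 0, 0, 0, -4.5, -27, 0, 0, 0, 0, -4.5, -27, 0, 0, 0])

```text
time: 23.72
position: [0.4959, 0.3257, 0.3927]
tool_rot: [0.623, 0.783, 0.008, 0.005]
ft_force: [0.3, 0.1, 1.7]
grip_width: -0.0001
```

```bash
python3 - <<'E'
from h import *
print(rel(down(102.65),W(.081,0,.385)))
E
python3 st.py
```

```text
(array([-17.6294,   8.5499,   0.8759]), array([ 1.0917, -0.1867,  0.347 ]))
tcp machine -5.721443510138117 175.74593738496677 392.6912963614411 [0.2664 0.0645 1.7079] -5.555999975401639e-05 23.7167
```

Emit:
drive_tool(targets=[-3, 1.5, 0.4, 0, 0, 0, -7, 3.5, 0.6, 0, 0, 0, -11, 5.5, 0.6, 0, 0, 0, -15, 7.5, 0.6, 0, 0, 0, -17.6, 8.6, 0.6, 0, 0, 0.3, -17.6, 8.6, 0.6, 0, 0, 0.3, -17.6, 8.6, 0.6, 0, 0, 0.3, -17.6, 8.6, 0.6, 0, 0, 0.3], grip=0.36)

```text
time: 24.38
position: [0.6152, 0.172, 0.3771]
tool_rot: [0.625, 0.781, 0.0, -0.0]
ft_force: [0.4, 0.6, 0.5]
grip_width: 0.0272
```

```bash
python3 st.py w19;python3 - <<'E'
from h import *
print(rel(down(102.65),W(.081,0,.385)))
E
```

```text
tcp machine 77.00065541364802 -0.4060193229395779 377.0733229021899 [0.3538 0.6282 0.4591] 0.027236653738079965 24.3833
(array([-0.0405,  0.4274, -0.7712]), array([ 0.0015, -0.0357,  0.0866]))
```

View pics/w19.png

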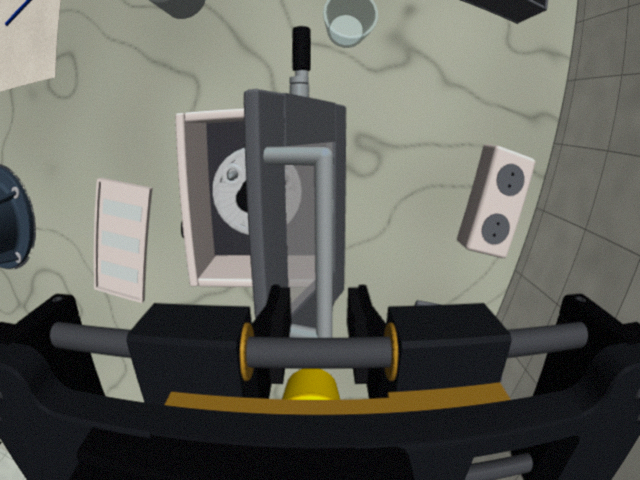

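The bar is at column 325, about 4 mm right of the finger midline at 319. I'll shift 0.4 cm and descend over it.

Emit:
drive_tool(targets=[0, 0.4, 1, 0, 0, 0, 0, 0.4, 3, 0, 0, 0, 0, 0.4, 5, 0, 0, 0, 0, 0.4, 7, 0, 0, 0, 0, 0.4, 8.5, 0, 0, 0, 0, 0.4, 9.1, 0, 0, 0, 0, 0.4, 9.1, 0, 0, 0])

```text
time: 25.02
position: [0.6175, 0.1739, 0.2841]
tool_rot: [0.624, 0.782, -0.001, -0.002]
ft_force: [-1.5, -0.3, -0.2]
grip_width: 0.0278
```

Emit:
drive_tool(targets=[0, 0, 0, 0, 0, 0, 0, 0, 0, 0, 0, 0, 0, 0, 0, 0, 0, 0, 0, 0, 0, 0, 0, 0, 0, 0, 0, 0, 0, 0], grip=1, squeeze=25)

```text
time: 25.43
position: [0.6195, 0.173, 0.2877]
tool_rot: [0.625, 0.781, 0.001, 0.001]
ft_force: [-0.3, 0.7, 3.6]
grip_width: 0.0114
```

```bash
python3 st.py w20
python3 - <<'E'
import numpy as np
a0=1.2
for a in np.r_[1.2:-0.001:-0.05]:
    x=lambda a:-180*np.cos(a)+52*np.sin(a);z=lambda a:180*np.sin(a)+52*np.cos(a)
    print(round(a,2),np.round([(x(a)-x(a0))/10,-(z(a)-z(a0))/10],2),end=" ")
E
```

```text
tcp machine 81.43878636799136 -0.3630247347167004 287.6512174444339 [-0.3124  0.6769  3.5823] 0.011394747279456215 25.4333
1.2 [ 0. -0.] 1.15 [-0.93  0.11] 1.1 [-1.85  0.26] 1.05 [-2.77  0.46] 1.0 [-3.67  0.7 ] 0.95 [-4.56  0.99] 0.9 [-5.44  1.33] 0.85 [-6.3   1.71] 0.8 [-7.13  2.13] 0.75 [-7.95  2.59] 0.7 [-8.74  3.09] 0.65 [-9.51  3.63] 0.6 [-10.24   4.21] 0.55 [-10.95   4.82] 0.5 [-11.63   5.47] 0.45 [-12.27   6.15] 0.4 [-12.88   6.86] 0.35 [-13.45   7.6 ] 0.3 [-13.98   8.37] 0.25 [-14.48   9.17] 0.2 [-14.93   9.99] 0.15 [-15.34  10.83] 0.1 [-15.72  11.69] 0.05 [-16.04  12.57] -0.0 [-16.32  13.46]
```

Emit:
drive_tool(targets=[0, -0.5, 0.05, 0, 0, 0, 0, -0.95, 0.1, 0, 0, 0, 0, -1.4, 0.2, 0, 0, 0, 0, -1.85, 0.25, 0, 0, 0, 0, -2.3, 0.35, 0, 0, 0, 0, -2.75, 0.45, 0, 0, 0, 0, -3.2, 0.6, 0, 0, 0, 0, -3.65, 0.7, 0, 0, 0, 0, -4.1, 0.85, 0, 0, 0, 0, -4.55, 1.0, 0, 0, 0, 0, -5.0, 1.15, 0, 0, 0, 0, -5.45, 1.35, 0, 0, 0])

```text
time: 26.48
position: [0.5652, 0.1605, 0.2725]
tool_rot: [0.625, 0.781, -0.0, -0.0]
ft_force: [-1.6, -0.2, 5.8]
grip_width: 0.0111
```

```bash
python3 st.py w21
```

```text
tcp machine 25.725956673150474 -0.6627449845428315 272.5361778487206 [-1.5611 -0.1814  5.8198] 0.011148639945521075 26.4833
```

View pics/w21.png

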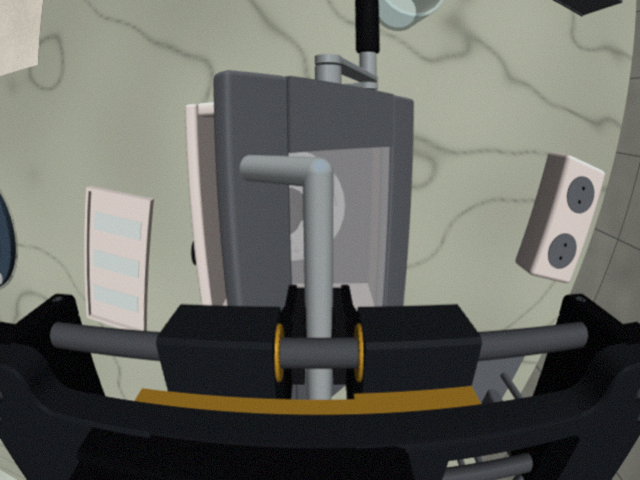

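Emit:
drive_tool(targets=[0, -0.45, 0.2, 0, 0, 0, 0, -0.85, 0.4, 0, 0, 0, 0, -1.3, 0.6, 0, 0, 0, 0, -1.7, 0.8, 0, 0, 0, 0, -2.1, 1.05, 0, 0, 0, 0, -2.5, 1.25, 0, 0, 0, 0, -2.9, 1.5, 0, 0, 0, 0, -3.3, 1.75, 0, 0, 0, 0, -3.7, 2.05, 0, 0, 0, 0, -4.05, 2.3, 0, 0, 0, 0, -4.45, 2.6, 0, 0, 0, 0, -4.8, 2.9, 0, 0, 0])

```text
time: 27.53
position: [0.5188, 0.1501, 0.2434]
tool_rot: [0.625, 0.781, -0.0, 0.0]
ft_force: [1.3, -0.7, -0.5]
grip_width: 0.0114
```

```bash
python3 st.py
python3 - <<'E'
import numpy as np
a=.6;print(97.3-180*np.cos(a)+52*np.sin(a),118+180*np.sin(a)+52*np.cos(a)-18)
E
```

```text
tcp machine -21.86729593881491 -0.6534567020391499 243.44464500746253 [ 1.3453 -0.6514 -0.5275] 0.01138146243960588 27.5333
-21.899002067200268 244.55309718640962
```

Emit:
drive_tool(targets=[0, -0.35, 0.3, 0, 0, 0, 0, -0.7, 0.6, 0, 0, 0, 0, -1.05, 0.95, 0, 0, 0, 0, -1.4, 1.25, 0, 0, 0, 0, -1.7, 1.6, 0, 0, 0, 0, -2.05, 1.95, 0, 0, 0, 0, -2.35, 2.3, 0, 0, 0, 0, -2.65, 2.65, 0, 0, 0, 0, -2.95, 3.0, 0, 0, 0, 0, -3.2, 3.4, 0, 0, 0, 0, -3.5, 3.8, 0, 0, 0, 0, -3.75, 4.15, 0, 0, 0])

```text
time: 28.53
position: [0.4822, 0.1421, 0.2018]
tool_rot: [0.625, 0.781, 0.0, -0.0]
ft_force: [0.8, -0.6, -1.2]
grip_width: 0.0112
```

```bash
python3 st.py w22
```

```text
tcp machine -59.33415919039987 -0.4229603219245233 201.78948945166158 [ 0.7904 -0.6157 -1.2145] 0.0111815392860473 28.5333
```

View pics/w22.png

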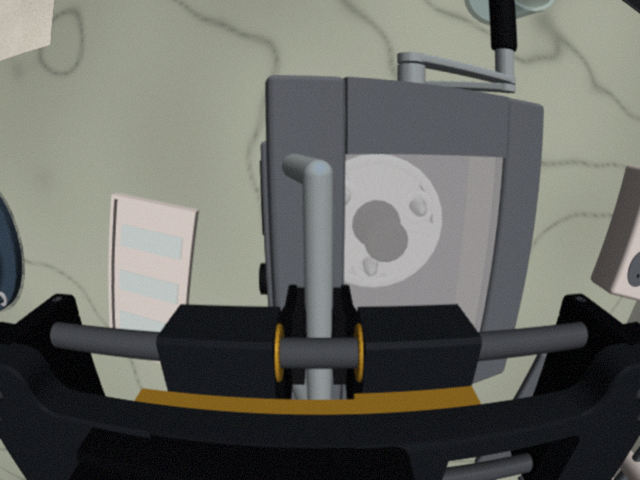

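Emit:
drive_tool(targets=[0, -0.25, 0.4, 0, 0, 0, 0, -0.5, 0.8, 0, 0, 0, 0, -0.75, 1.2, 0, 0, 0, 0, -0.95, 1.6, 0, 0, 0, 0, -1.15, 2.05, 0, 0, 0, 0, -1.35, 2.45, 0, 0, 0, 0, -1.55, 2.9, 0, 0, 0, 0, -1.75, 3.3, 0, 0, 0, 0, -1.9, 3.7, 0, 0, 0, 0, -2.0, 4.0, 0, 0, 0, 0, -2.1, 4.3, 0, 0, 0, 0, -2.2, 4.6, 0, 0, 0])

```text
time: 29.58
position: [0.4609, 0.1373, 0.156]
tool_rot: [0.625, 0.781, -0.0, -0.0]
ft_force: [-0.3, 1.9, -0.1]
grip_width: 0.0109
```

Emit:
drive_tool(targets=[0, -0.05, 0.2, 0, 0, 0, 0, -0.1, 0.35, 0, 0, 0, 0, -0.15, 0.5, 0, 0, 0, 0, -0.15, 0.6, 0, 0, 0, 0, -0.15, 0.7, 0, 0, 0, 0, -0.15, 0.7, 0, 0, 0])

```text
time: 30.08
position: [0.4594, 0.137, 0.1507]
tool_rot: [0.625, 0.781, -0.0, -0.0]
ft_force: [-2.8, 1.6, 11.0]
grip_width: 0.0113
```

```bash
python3 st.py
```

```text
tcp machine -82.68062572654475 -0.43015143796131367 150.6526443545721 [-2.7953  1.5627 11.0376] 0.011287523805998127 30.0833
```

Emit:
drive_tool(targets=[0, 0, -0.1, 0, 0, 0, 0, 0, -0.1, 0, 0, 0, 0, 0, -0.1, 0, 0, 0, 0, 0, -0.1, 0, 0, 0, 0, 0, -0.1, 0, 0, 0, 0, 0, -0.1, 0, 0, 0], grip=-0.2)

```text
time: 30.58
position: [0.4597, 0.1367, 0.1501]
tool_rot: [0.625, 0.781, -0.0, -0.0]
ft_force: [0.1, -0.4, 0.5]
grip_width: 0.0434
```

Emit:
drive_tool(targets=[0, 0, -1, 0, 0, 0, 0, 0, -3, 0, 0, 0, 0, 0, -6, 0, 0, 0, 0, 0, -9, 0, 0, 0, 0, 0, -10, 0, 0, 0, 0, 0, -10, 0, 0, 0])

```text
time: 31.08
position: [0.4618, 0.137, 0.2531]
tool_rot: [0.625, 0.781, 0.002, 0.003]
ft_force: [0.5, -1.0, -0.4]
grip_width: 0.0523
```

```bash
python3 st.py w23
```

```text
tcp machine -80.3992493549097 -0.950901906951925 253.11622110087973 [ 0.5487 -1.0258 -0.3966] 0.05228450985384726 31.0833
```

View pics/w23.png

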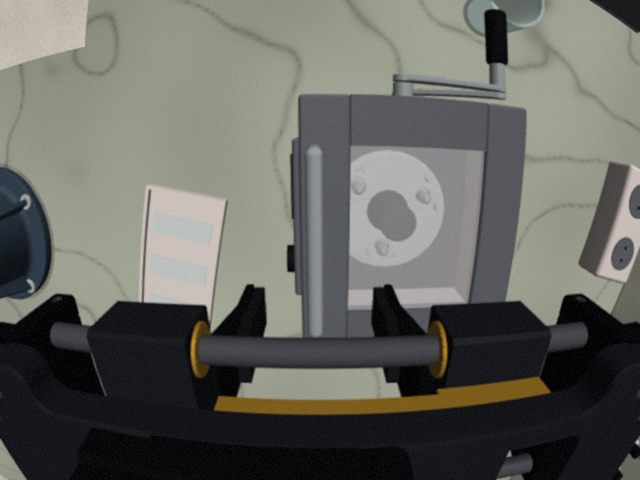

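The lid looks shut, with the rotor on its studs behind the window. I'll move the arm clear and compare the scene with the first picture.

Emit:
drive_tool(targets=[0, -3, -4, 0, 0, 0, 0, -5, -6, 0, 0, 0, 0, -6, -6, 0, 0, 0, 0, -6, -6, 0, 0, 0, 0, -6, -6, 0, 0, 0, 0, -6, -6, 0, 0, 0])

```text
time: 31.63
position: [0.4011, 0.1237, 0.3089]
tool_rot: [0.625, 0.781, -0.001, -0.001]
ft_force: [0.7, -0.4, 0.2]
grip_width: 0.0519
```

Run:
```python
from h import *
im0=cv2.imread("pics/scene0.png");d0=np.load("pics/scene0.npy")
im,d,p=snap("scene","s24");P0=cloud("scene",d0);P=cloud("scene",d)
wi,wd,wp=load("w1");A=cloud("wrist",wd,wp);wi,wd,wp=load("w23");B=cloud("wrist",wd,wp)
def lidz(P):
    D=P.reshape(-1,3)-M;m=np.c_[D@mx,D@my,P.reshape(-1,3)[:,2]]*1000
    out=[]
    for x0,x1 in((-95,-88),(-70,-60),(60,90)):
        k=(m[:,0]>x0)&(m[:,0]<x1)&(m[:,1]>40)&(m[:,1]<100)&(m[:,2]>100)&(m[:,2]<160);out.append(np.median(m[k,2]))
    return out
print("lid z wrist before/after",lidz(A),lidz(B)); print("scene",lidz(P0),lidz(P))
a=cv2.absdiff(im0,cv2.imread("pics/s24.png")).max(2)
for n,(u,v,r) in dict(tub=(310,342,28),tip=(193,337,28),bottle=(373,150,20),beaker=(433,197,14)).items():
    print(n,(a[v-r:v+r,u-r:u+r]>40).sum())
cv2.imwrite("pics/s24c.png",cv2.resize(cv2.imread("pics/s24.png")[90:390,150:490],None,fx=2,fy=2))
```

```text
lid z wrist before/after [np.float64(129.03565877929725), np.float64(129.13485833855043), np.float64(129.03938249053505)] [np.float64(128.96301265970905), np.float64(129.13552910740097), np.float64(129.05199132436758)]
scene [np.float64(128.94786256236011), np.float64(129.91637210950418), np.float64(130.20153337482515)] [np.float64(129.38884924195537), np.float64(129.87425592583287), np.float64(129.86786248342395)]
tub 4
tip 0
bottle 7
beaker 0
```

View pics/s24c.png

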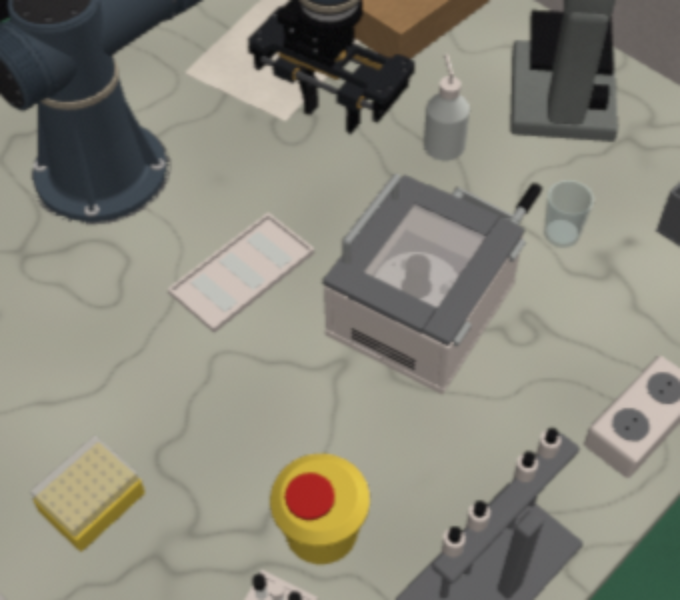

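The lid is at its original shut height to within a millimetre, the rotor is visible inside, and all four bystanders are where they started. Handing in.

```bash
python3 -c "
from rig import robot
print(robot.hand_in(), robot.get_obs()['time'])"
```

```text
the job is handed in; nothing more can be done
the job is handed in; nothing more can be done
```

The whole job was done in the order asked and handed in at about 32 s. No verdict was reported.

**What I did**
- **Lid up:** I lifted it by the bar. The stay held straight while I pulled, so I eased off until it snapped past straight and locked. The lid then resisted a backward pull and stood on its own at about 1.37 rad.
- **Rotor:** I set it on the three studs and let go when it touched down. The wrist camera then showed a stud in all three holes. The disc top measured 46 mm high, against 47 mm expected when seated.
- **Unlock:** I pushed the elbow back about 24 mm. This drew the lid down to about 1.20 rad, right at the limit where it stays up on its own. It held there with nothing touching it.
- **Lid down:** I gripped the bar again and lowered it under control, at about 0.3–0.4 rad/s, until it pressed shut with 11 N.

**Last checks**
- **Lid height:** it reads 129.0 mm in the wrist camera, the same as before I started. The scene camera agrees to within 0.5 mm.
- **Bystanders:** almost no pixels changed around the tip box, sharps tub, wash bottle or beaker.
- **Arm:** it was clear of everything at hand-in.

**What disagreed:** the top and wrist cameras differed by 2–3 mm on where the drive plate is. I used the wrist value, which matched where the gripper had met the bar, and the rotor went down without catching.

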